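# Clear the board and look at the shell through the reading lens

### The arm

A 7-joint arm with a two-finger parallel gripper is mounted at the origin on a cart in front of the work surface, level with it; the furniture and walls round the work are solid. World frame = base frame: x ahead of the robot, y to its left, z up, the work surface at z = 0. Lengths are in m, angles in rad, forces in N, time in s.
With the tool pointing down it reaches from about 0.4 to 0.85 m from the base axis. Payload 4.5 kg.
Tool frame: the origin (TCP) lies on the centre line of the jaws, within the pads' length; the fingertips stand 14 mm ahead of it and the grasp point (between the pads) lies 5 mm behind it (r.tcp_to_tips is the z of the fingertips in the tool frame, in m); z points along the fingers, y is the direction in which the jaws open and shut (so a half turn about z gives the same grasp; the last joint's range is limited). The gripper opens to 88 mm and grips with 3 to 60 N. Pads are 18 mm wide; open, the fingers measure 123 mm over their backs; the gripper's body (75 mm by 187 mm) begins 45 mm behind the grasp point.
Start: joints at [-1.159, 0.689, -0.195, 1.565, 0.157, 0.902, -0.215], TCP at [0.231, 0.581, 0.217] pointing down, gripper open.
Joint ranges: [-3.01, 3.01], [-0.46, 2.08], [-1.47, 1.51], [0.13, 2.56], [-1, 4.14], [0.04, 2.09], [-2.66, 2.66]. Speed limits (rad/s): [2.57, 2.57, 3.14, 3.14, 3.14, 3.14, 3.14].

### API

Orientations are given as a unit quaternion [x, y, z, w].
In Python, from plant import r, viewer gives the robot as it stands.
- The arm moves only by the shell command python3 -m inch 'ROWS' [FORCE]. ROWS is JSON, a list of rows, each a list of 3 entries, a list of its own where there are three numbers: the closure, from 0 (fully open) to 1 (shut), then the shift along the tool's x, y, z in cm, then the turn about the tool's z in degrees. In form: [[fingers, [x, y, z], yaw], ...]. A call has 1 to 20 rows; each row is the pose to reach, as a shift and turn from the pose commanded when the call began, along the tool's axes at that moment; what a row does not reach only later rows make up. A row lasts 1/10 s, in which the tool goes at most 50 mm and 8.59 degrees, less where a joint would pass 70% of its speed; a pose out of reach is approached as far as the arm can. A call with a gripper value outside its range is refused whole. The fingers move at their own pace and stop on an object; FORCE is the grip in N (left out, the last holds). Time passes only in rows, so rows that repeat a pose let the fingers close. It gives the time, the measured TCP pose, the force and the opening at its end, in the units of the state.
- r.get_state(): the state, without advancing time (a new reading comes with each control period).
- viewer.snapshot(name): name is "scene" or "top"; returns the picture (384x512x3 uint8, red, green, blue); there is no depth.
- viewer.camera_params(name): a dict with "intrinsics" (3x3 intrinsics, pixels), "k1" (the pictures are not rectified: a ray, as slopes to the right and down, at radius r is drawn at 1 + k1 r^2 times it, then the intrinsics apply), "world_to_cam" (4x4, takes a point from world to camera coordinates). Camera axes: x right, y up, looking along -z (the intrinsics and any distortion apply to the point x, -y, -z); pixel columns grow to the right and rows downward; lengths in m; the calibration is good to about 2 mm. A picture is of the moment at which its call begins. camera_params takes no time and is no camera call.
- r.finish_job(): hands the job in, once; it reports no verdict.
Trained networks look in the newest picture that a camera, given by its name, has taken for a name from the list of things; names that differ only in an ending like _2 or _b are one class to them, and where a whole thing is asked for, a point or a joint stands for the part that bears it (a point fixed in the world has none). Each returns a list of dicts, best first, with "p" (0 to 1); they miss things now and then, are a little off and sometimes report something else, mostly with a low value. They report only what shows in the picture. A call takes as long as a camera call. They do not tell look-alikes from the thing itself.
- viewer.outline_of(camera, name): "pixels" (384x512 bool, what is visible of it) and "bbox" ([left, top, width, height] in pixels, round what is visible of it).
The state is a dict: "clock": time; "q": joint angles; "qd": joint speeds; "joint_torque": joint torques, N m; "tool_pos": TCP position; "eef_rot": TCP orientation; "contact_force": force on the tool from outside, world axes, zero at the start; "moment": the same for the moment, N m; "opening": opening from 0.0 (shut) to 1.0 (fully open).
Only numpy, scipy, OpenCV 4.12 (cv2) and the standard library are available. Lean on these libraries where they do the work, as an engineer would, in place of code of your own. Each camera call takes 0.05 s, during which the arm holds its last target.

### The job

Carry the two cork chunks off the chopping board with the shell on it into the blue scrap bowl. Then pick up the reading lens by its handle and hold it level and centred over that shell, with the lens at the height of the red ring on the thin stand, touching neither the shell nor the stand. Finish while still holding it there, quite still, and leave the shell, stand, bowl and the other things where they are.

Things in the scene. Friction and masses are not known exactly. Their poses are not given: they have to be found in the camera images.
- board: wooden chopping board, 220 x 340 x 22 mm, straight ahead of the robot, with the shell, corks and stand on it, does not move (a like board far to the right is part of the room). Origin: centre of its underside; its y axis runs along its length, away from the robot; z up. Its top is 22 mm above the worktop.
- shell: pale spiral sea shell standing on the board, about 50 x 56 x 52 mm high, loose; the shell to be looked at. Origin: centre of its underside.
- cork_a: one of two alike brown chunks of cork on the board, 36 (its x) x 26 (its y) x 27 mm high (the firm body is the lower 22 mm), 20 g. Origin: centre of its underside, z up.
- cork_b: the other chunk of cork, same size and axes as the first.
- bowl: round blue scrap bowl on the worktop, left or right of the board, outer rim radius 75 mm, 62 mm high, open above, 0.6 kg. Origin: centre of its underside.
- loupe: reading lens with handle, lying flat on the worktop at the other side of the board, 100 g. Straight dark wooden handle, 112 mm long, 18 mm wide and 20 mm high, flat upright sides; brass round frame of 84 mm diameter, 11 mm thick. Origin: underside of the handle near its middle (handle from 59 mm behind to 53 mm ahead); its x axis runs along the handle to the lens, z is up and at right angles to the lens when it lies flat.
- lens_centre (a point): middle of the lens of the reading lens: 105 mm along x and 10 mm along z from the origin of loupe.
- stand: thin upright focus stand at the far end of the board, does not move: steel rod of 6 mm diameter on a 48 mm foot, 183 mm high, with a red ring round the rod. Origin: centre of its underside.
- ring_mark (a point): centre of the red ring (20 mm diameter, 8 mm high, with a small brass clamp screw) on the rod of the stand: its height is the height for the middle of the lens. The ring sits at a different height each time, 95 to 135 mm above the board, and holds its place by friction.
- spare_shell: another, smaller pale shell, 58 x 43 x 40 mm, on the worktop to the left beyond the board; to be left alone. Origin: centre of its underside.
- lemon: yellow lemon, 71 x 53 x 51 mm, on the worktop to the right, beyond the board (other lemons lie much further right); to be left alone. Origin: centre of its underside.
There are look-alikes about, which are no part of the job. What is shaped like the cork_b but orange or purple is not meant.

How it is judged:
By the outcome, as a careful person would: the job done as asked, in the order asked, and still so for the second after the job is handed in, while the arm keeps its last pose, push and grip.
It also fails if it takes over 72 s, if anything falls off the work surface, if the arm or the gripper's body presses on something with over 40 N, if the wrist force passes 120 N, or if a joint passes its speed limit or range.

## Working session

There is one attempt and no reset: what is moved stays moved. The work goes in short steps, Python scripts to look and compute and a shell command to move; the robot and the scene stay as the last step left them, time stands still between calls to the robot, and variables do not carry over. Pictures are saved under pics/ and viewed, and the job is handed in when it is done.

```bash
ls; mkdir -p pics
python3 - <<'E'
from plant import r, viewer
import cv2, numpy as np
for n in ("scene","top"):
    im=viewer.snapshot(n); cv2.imwrite(f"pics/{n}0.png",cv2.resize(im[:,:,::-1],(800,600),interpolation=cv2.INTER_CUBIC))
    p=viewer.camera_params(n); print(n,np.round(p["intrinsics"],1).tolist(),p["k1"],np.round(p["world_to_cam"],3).tolist())
s=r.get_state();print({k:np.round(v,3).tolist() for k,v in s.items()}, r.tcp_to_tips)
E
```

```text
pics
scene [[419.0, 0.0, 262.4], [0.0, 419.0, 190.5], [0.0, 0.0, 1.0]] -0.1461905778844641 [[0.663, -0.749, -0.009, -0.407], [0.304, 0.258, 0.917, -0.276], [-0.685, -0.61, 0.398, -0.676], [0.0, 0.0, 0.0, 1.0]]
top [[416.2, 0.0, 258.3], [0.0, 416.2, 190.1], [0.0, 0.0, 1.0]] -0.016730587076643898 [[0.026, -0.999, 0.02, -0.067], [0.994, 0.028, 0.106, -0.603], [-0.106, 0.017, 0.994, -1.212], [0.0, 0.0, 0.0, 1.0]]
{'clock': 0.1, 'q': [-1.159, 0.69, -0.195, 1.566, 0.157, 0.902, -0.215], 'qd': [-0.0, -0.001, 0.0, -0.003, 0.001, -0.001, 0.001], 'joint_torque': [-0.005, -52.85, -1.272, -15.384, -0.053, 0.002, 0.0], 'tool_pos': [0.23, 0.58, 0.217], 'eef_rot': [0.188, 0.982, -0.001, -0.0], 'contact_force': [0.602, -0.703, 0.197], 'moment': [-0.008, 0.045, 0.036], 'opening': 0.999} 0.014
```

View pics/scene0.png

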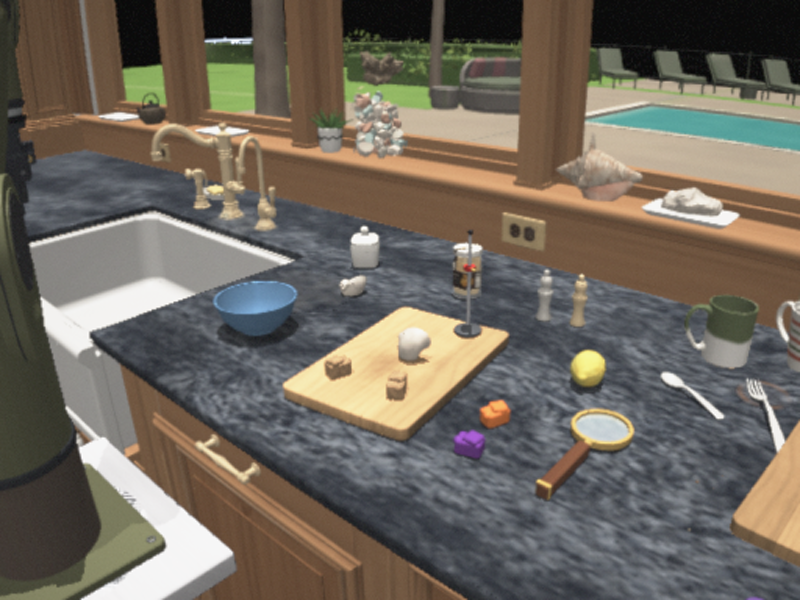

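View pics/top0.png

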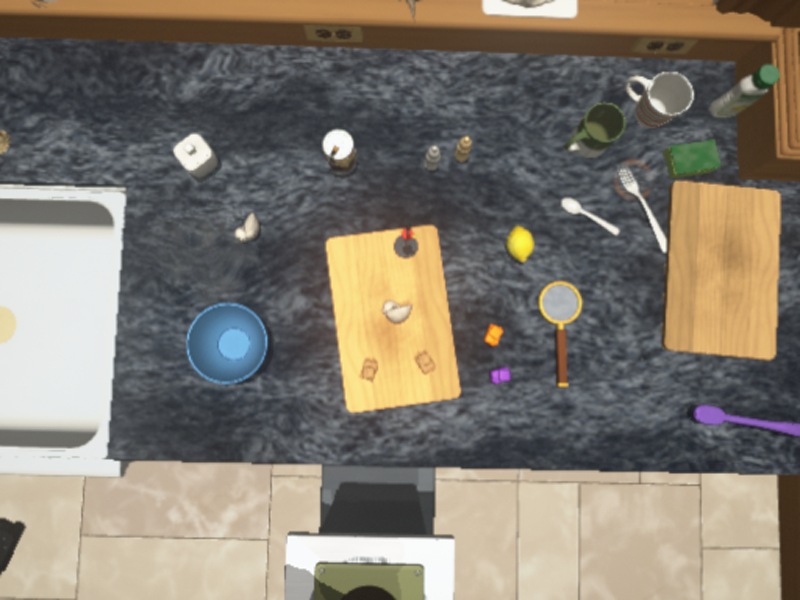

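```bash
cat > h.py <<'E'
from plant import r, viewer
import cv2, numpy as np
P={n:viewer.camera_params(n) for n in ("scene","top")}
def ray(n,uv):
    p=P[n];K=np.array(p["intrinsics"]);T=np.array(p["world_to_cam"]);k=p["k1"]
    d=np.array([(uv[0]-K[0,2])/K[0,0],(uv[1]-K[1,2])/K[1,1]]);s=d.copy()
    for _ in range(30): s=d/(1+k*(s@s))
    R=T[:3,:3];o=-R.T@T[:3,3];v=R.T@np.array([s[0],-s[1],-1]);return o,v/np.linalg.norm(v)
def proj(n,X):
    p=P[n];K=np.array(p["intrinsics"]);T=np.array(p["world_to_cam"]);k=p["k1"]
    X=np.atleast_2d(X);c=X@T[:3,:3].T+T[:3,3];s=np.stack([c[:,0],-c[:,1]],1)/(-c[:,2:3])
    s=s*(1+k*(s**2).sum(1,keepdims=True));return s*[K[0,0],K[1,1]]+[K[0,2],K[1,2]]
def onz(n,uv,z):
    o,v=ray(n,uv);return o+v*(z-o[2])/v[2]
def tri(a,b):
    o1,v1=ray("scene",a);o2,v2=ray("top",b)
    A=np.stack([v1,-v2],1);t=np.linalg.lstsq(A,o2-o1,rcond=None)[0]
    p,q=o1+v1*t[0],o2+v2*t[1];return (p+q)/2,np.linalg.norm(p-q)
E
python3 - <<'E'
from h import *
import pickle
out={}
for n in ("scene","top"):
    for o in ("board","shell","cork_a","bowl","loupe","stand","ring_mark","lens_centre","lemon","spare_shell"):
        L=viewer.outline_of(n,o); out[n,o]=L
        print(n,o)
        for d in L[:4]:
            m=d["pixels"];ys,xs=np.nonzero(m); 
            print("   p%.2f"%d["p"],d["bbox"],"cen %.1f %.1f n%d"%(xs.mean(),ys.mean(),len(xs)) if len(xs) else "")
pickle.dump(out,open("o.pkl","wb"))
E
```

```text
scene board
   p0.78 [179.3, 193.7, 149.7, 89.2] cen 253.9 238.8 n6170
scene shell
   p0.73 [252.0, 207.2, 23.8, 21.6] cen 263.5 219.3 n369
scene cork_a
   p0.77 [211.9, 229.2, 10.8, 16.4] cen 215.5 234.2 n211
   p0.68 [307.4, 257.3, 18.9, 14.4] cen 316.5 264.6 n222
   p0.65 [244.8, 239.4, 15.9, 15.5] cen 253.0 246.3 n203
scene bowl
   p0.58 [136.3, 179.4, 50.7, 39.0] cen 163.5 195.8 n1388
scene loupe
   p0.69 [342.8, 262.2, 61.2, 58.3] cen 375.1 284.8 n1435
   p0.40 [216.6, 177.7, 16.6, 14.2] cen 225.4 182.7 n165
scene stand
scene ring_mark
scene lens_centre
   p0.92 [340.8, 264.2, 65.1, 54.6] cen 374.9 284.9 n1332
scene lemon
   p0.60 [361.4, 223.9, 26.3, 22.8] cen 375.9 235.4 n406
   p0.58 [341.1, 263.2, 66.4, 56.8] cen 374.7 284.8 n1344
scene spare_shell
   p0.49 [218.8, 173.3, 12.9, 17.0] cen 225.7 182.7 n170
top board
   p0.64 [210.3, 144.3, 84.7, 117.2] cen 250.6 204.9 n7688
top shell
   p0.47 [244.5, 191.6, 21.3, 13.7] cen 253.3 199.4 n182
   p0.45 [235.4, 230.1, 7.6, 11.0] cen 235.6 236.9 n110
top cork_a
   p0.56 [269.8, 226.1, 7.1, 12.9] cen 271.7 231.7 n85
   p0.41 [316.7, 232.0, 10.5, 12.8] cen 319.8 240.1 n86
top bowl
   p0.78 [116.5, 195.5, 53.6, 50.9] cen 144.9 219.6 n2095
top loupe
   p0.70 [345.0, 180.5, 28.9, 68.0] cen 358.5 204.3 n886
top stand
   p0.63 [253.3, 143.3, 14.5, 23.0] cen 259.9 156.0 n232
top ring_mark
top lens_centre
   p0.75 [344.5, 179.1, 27.9, 65.9] cen 358.4 203.3 n821
top lemon
   p0.68 [320.6, 147.7, 18.1, 20.5] cen 332.7 156.1 n308
top spare_shell
   p0.45 [152.7, 138.5, 12.3, 15.8] cen 158.8 146.5 n162
```

Run:
```python
from h import *
def crop(n,x0,y0,x1,y1,f,name):
    im=viewer.snapshot(n)[:,:,::-1][y0:y1,x0:x1]
    cv2.imwrite(name,cv2.resize(im,None,fx=f,fy=f,interpolation=cv2.INTER_CUBIC))
crop("scene",175,140,335,285,5,"pics/s_board.png") 
crop("scene",330,215,430,325,5,"pics/s_loupe.png")
crop("top",200,140,310,270,4.6,"pics/t_board.png")
crop("top",330,170,390,255,7,"pics/t_loupe.png")
o,v=ray("top",(256,192));print(o)
for q in ((271.7,231.7),(235.6,236.9)): print(onz("top",q,.045))
for q in ((215.5,234.2),(253,246.3)): print(onz("scene",q,.035))
print("shell",onz("top",(253.3,199.4),.05),tri((263.5,219.3),(253.3,199.4)))
print(tri((253,246.3),(271.7,231.7)),tri((215.5,234.2),(235.6,236.9)))
print("bowl",onz("top",(144.9,219.6),.05))
```

```text
[ 0.47233609 -0.02919831  1.26992487]
[ 0.48180565 -0.09309709  0.045     ]
[0.46393873 0.01212829 0.045     ]
[0.45757737 0.00777272 0.035     ]
[ 0.4750462  -0.09584196  0.035     ]
shell [ 0.57486892 -0.03658068  0.05      ] (array([ 0.57597314, -0.03715667,  0.04291137]), np.float64(0.0014705055070952757))
(array([ 0.48077414, -0.09266324,  0.03126751]), np.float64(0.003232698787666092)) (array([0.46325739, 0.01313472, 0.03062779]), np.float64(0.0015635936662564318))
bowl [0.50711724 0.27757642 0.05      ]
```

View pics/s_board.png

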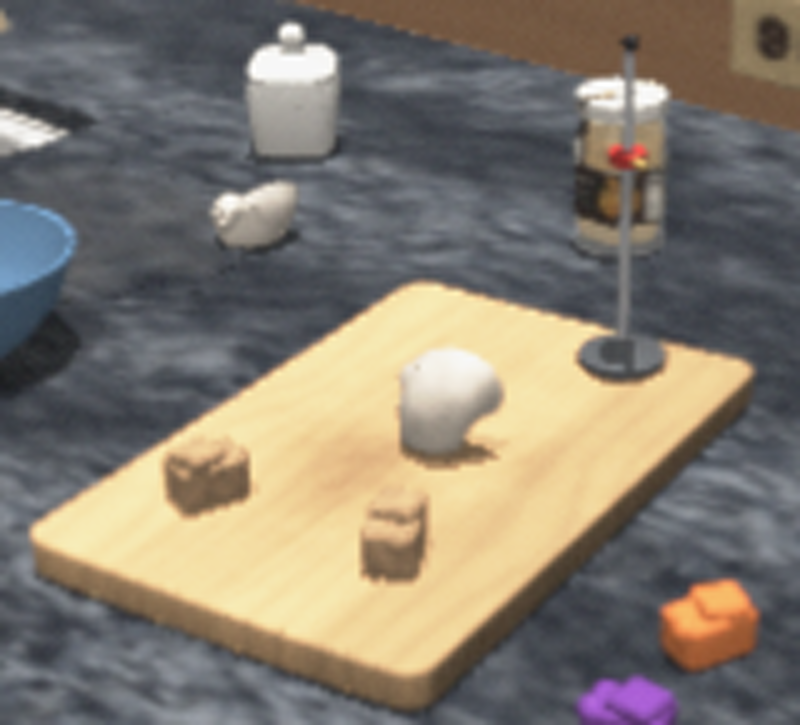

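View pics/t_board.png

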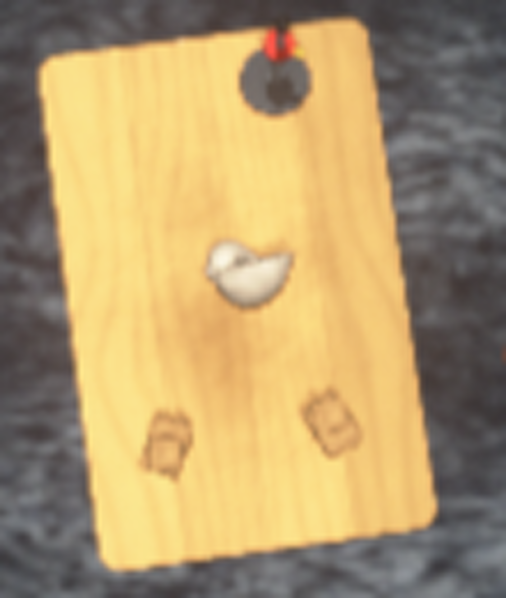

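View pics/s_loupe.png

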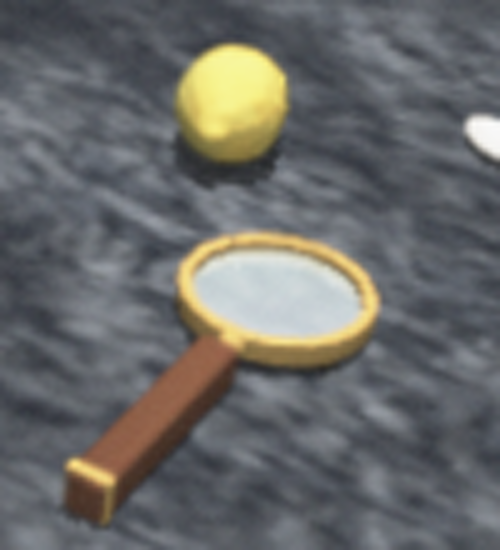

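View pics/t_loupe.png

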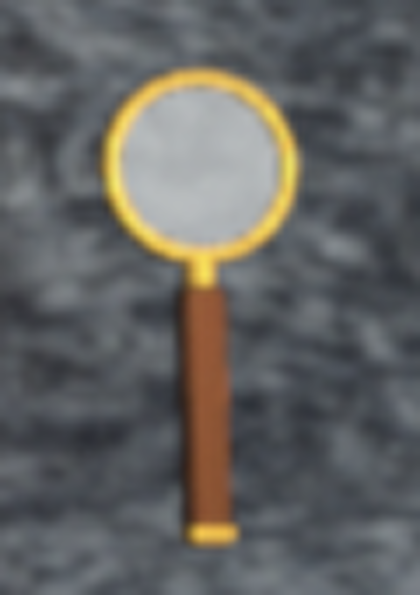

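Run:
```python
from h import *
S=viewer.snapshot("scene");T=viewer.snapshot("top")
a=cv2.resize(S[200:236,245:285,::-1],None,fx=10,fy=10,interpolation=cv2.INTER_NEAREST)
b=cv2.resize(T[183:219,233:273,::-1],None,fx=10,fy=10,interpolation=cv2.INTER_NEAREST)
cv2.imwrite("pics/shell.png",np.hstack([a,b]))
def cen(im,x0,y0,x1,y1,f):
    c=im[y0:y1,x0:x1].astype(int);m=f(c);ys,xs=np.nonzero(m);print(len(xs),[xs.min()+x0,xs.max()+x0,ys.min()+y0,ys.max()+y0]);return xs.mean()+x0,ys.mean()+y0
red=lambda c:(c[...,0]>140)&(c[...,1]<90)&(c[...,2]<90)
rs=cen(S,290,160,312,182,red);rt=cen(T,250,140,275,160,red);print(rs,rt,tri(rs,rt))
blue=lambda c:(c[...,2]>c[...,0]+35)&(c[...,2]>60)
bt=cen(T,100,180,190,260,blue);print("bowl",bt,onz("top",(bt),.055))
m=blue(T[180:260,100:190].astype(int)).astype(np.uint8);cs=max(cv2.findContours(m,0,1)[0],key=len)
e=cv2.minEnclosingCircle(cs);ell=cv2.fitEllipse(cv2.convexHull(cs));print(e,ell,onz("top",(ell[0][0]+100,ell[0][1]+180),.062))
tb=lambda x,y:(x/4.6+200-.4,y/4.6+140-.4)
print("foot",onz("top",tb(276,80),.026),onz("scene",(622/5+175,355/5+140),.028))
for z in (.02,.022):
  pass
for nm,L in dict(left=[(158,410),(190,418),(178,478),(145,470)],right=[(303,402),(332,390),(360,438),(335,456)]).items():
    q=np.array([onz("top",tb(*p),.047)[:2] for p in L]);print(nm,q.mean(0).round(4));d=(q[0]+q[1]-q[2]-q[3])/2;print(np.linalg.norm(d),np.degrees(np.arctan2(d[1],d[0])));d=(q[0]+q[3]-q[1]-q[2])/2;print(np.linalg.norm(d),np.degrees(np.arctan2(d[1],d[0])))
tl=lambda x,y:(x/7+330-.4,y/7+170-.4)
sl=lambda x,y:(x/5+330-.4,y/5+215-.4)
print("lens",onz("top",tl(202,165),.0125),"handle butt",onz("top",tl(212,545),.015),"front",onz("top",tl(206,288),.02))
print("lens tri",tri(sl(278,298),tl(202,165)))
print("handle butt top corners tri",tri(sl(68,463),tl(188,545)),tri(sl(112,485),tl(237,545)))
print([onz("top",tb(*p),.022).round(3) for p in ((42,58),(368,15),(440,525),(103,572))])
```

```text
10 [np.int64(297), np.int64(303), np.int64(170), np.int64(172)]
24 [np.int64(258), np.int64(262), np.int64(146), np.int64(152)]
(np.float64(299.9), np.float64(170.4)) (np.float64(260.25), np.float64(149.75)) (array([ 0.7051618 , -0.05086032,  0.13763502]), np.float64(0.0017529760918789643))
2191 [np.int64(119), np.int64(171), np.int64(193), np.int64(245)]
bowl (np.float64(144.67959835691465), np.float64(219.24737562756732)) [0.50797788 0.27701173 0.055     ]
((44.5, 39.0), 26.80028533935547) ((44.66164016723633, 39.260738372802734), (52.00751876831055, 53.18753433227539), 45.26511764526367) [0.50773266 0.27529703 0.062     ]
foot [ 0.7063789  -0.05232872  0.026     ] [ 0.69516075 -0.05930388  0.028     ]
left [0.4663 0.0108]
0.03863407027539501 -10.04640238489368
0.021239766915038715 77.73777977546189
right [ 0.4832 -0.0935]
0.03747700202772651 31.93941812595994
0.01967550873511779 120.34364893290677
lens [ 0.60590197 -0.35732591  0.0125    ] handle butt [ 0.44163615 -0.36112323  0.015     ] front [ 0.55176269 -0.35712899  0.02      ]
lens tri (array([ 0.60548914, -0.35709366,  0.00777197]), np.float64(0.003330660279826429))
handle butt top corners tri (array([ 0.44188156, -0.35034208,  0.01880073]), np.float64(0.0013721896804047664)) (array([ 0.44175704, -0.37041984,  0.01926143]), np.float64(0.0008448807446491677))
[array([0.717, 0.103, 0.022]), array([ 0.753, -0.112,  0.022]), array([ 0.419, -0.166,  0.022]), array([0.383, 0.051, 0.022])]
```

View pics/shell.png

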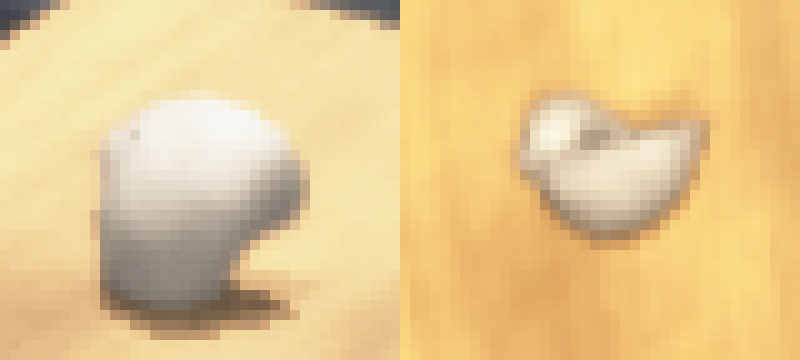

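Run:
```python
from h import *
S=viewer.snapshot("scene")
cv2.imwrite("pics/ring.png",cv2.resize(S[142:220,285:315,::-1],None,fx=7,fy=7,interpolation=cv2.INTER_NEAREST))
for r0 in list(range(144,152))+list(range(166,177)): print(r0,S[r0,297:304].tolist())
for z in (.022,.13,.134,.138,.142,.205): print(z,proj("scene",[[.7055,-.0515,z]]).round(2),proj("top",[[.7055,-.0515,z]]).round(2))
```

```text
144 [[115, 89, 66], [116, 88, 66], [117, 91, 68], [115, 87, 66], [115, 88, 66], [114, 87, 65], [116, 88, 67]]
145 [[113, 85, 63], [117, 89, 68], [116, 87, 67], [115, 86, 65], [116, 88, 67], [115, 90, 69], [113, 87, 63]]
146 [[112, 84, 62], [115, 87, 65], [111, 83, 61], [110, 82, 62], [114, 87, 69], [111, 86, 65], [113, 87, 65]]
147 [[114, 86, 65], [114, 89, 68], [100, 78, 62], [76, 68, 62], [81, 73, 70], [84, 68, 58], [115, 88, 67]]
148 [[114, 88, 66], [106, 81, 64], [71, 57, 47], [45, 44, 43], [54, 53, 53], [72, 60, 51], [110, 85, 65]]
149 [[117, 90, 68], [111, 84, 63], [97, 76, 58], [53, 47, 44], [48, 45, 42], [75, 59, 47], [111, 83, 65]]
150 [[117, 91, 67], [116, 91, 68], [109, 88, 73], [91, 87, 84], [88, 79, 75], [106, 82, 63], [112, 86, 65]]
151 [[118, 90, 68], [116, 89, 68], [116, 97, 83], [118, 114, 114], [117, 109, 104], [115, 90, 73], [114, 86, 64]]
166 [[168, 149, 120], [164, 147, 121], [139, 129, 118], [134, 131, 128], [135, 128, 122], [153, 135, 109], [156, 136, 106]]
167 [[172, 151, 123], [163, 144, 119], [136, 126, 113], [131, 129, 127], [136, 129, 122], [154, 136, 109]
[... 585 characters left out ...]
179, 109]]
173 [[143, 103, 80], [133, 76, 65], [128, 59, 56], [128, 59, 57], [127, 72, 57], [135, 104, 68], [150, 124, 78]]
174 [[127, 111, 93], [127, 110, 93], [117, 104, 98], [114, 106, 106], [98, 88, 88], [83, 72, 64], [79, 66, 51]]
175 [[96, 76, 55], [90, 75, 64], [100, 96, 94], [114, 111, 111], [92, 89, 87], [71, 59, 55], [65, 54, 50]]
176 [[117, 86, 54], [105, 85, 61], [103, 96, 92], [113, 111, 111], [92, 89, 87], [64, 58, 53], [63, 54, 50]]
0.022 [[299.33 210.87]] [[259.29 157.51]]
0.13 [[300.44 173.16]] [[260.17 150.39]]
0.134 [[300.48 171.7 ]] [[260.2 150.1]]
0.138 [[300.52 170.24]] [[260.24 149.81]]
0.142 [[300.56 168.78]] [[260.28 149.51]]
0.205 [[301.21 145.21]] [[260.88 144.61]]
```

View pics/ring.png

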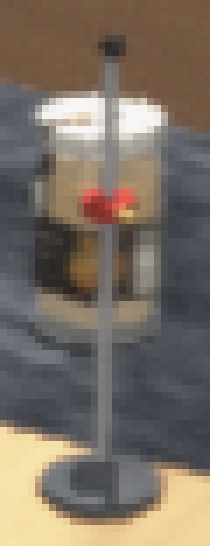

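```bash
cat >> h.py <<'E'
from scipy.spatial.transform import Rotation as Ro
def go(xyz,jaw=None):
    """jaw: wanted world angle (deg) of tool y"""
    s=r.get_state();R=Ro.from_quat(s["eef_rot"]).as_matrix();p=np.array(s["tool_pos"])
    d=R.T@(np.array(xyz)-p)*100
    a=np.degrees(np.arctan2(R[1,1],R[0,1]))
    y=None
    if jaw is not None:
        y=-(jaw-a);y=(y+90)%180-90
    print("t%.1f"%s["clock"],"pos",p.round(4),"jaw %.1f"%a,"tilt",R[:,2].round(3),"-> shift cm",d.round(2),"yaw",y, "q7",round(s["q"][6],2),"open",round(s["opening"],3))
E
python3 - <<'E'
from h import *
go([.4652,.0115,.14],79.5)
go([.4652,.0115,.038],79.5)
E
```

```text
t1.4 pos [0.2305 0.581  0.2174] jaw 68.4 tilt [ 0.  0. -1.] -> shift cm [-42.82 -44.27   7.73] yaw -11.14539638461656 q7 -0.22 open 1.003
t1.4 pos [0.2305 0.581  0.2174] jaw 68.4 tilt [ 0.  0. -1.] -> shift cm [-42.82 -44.28  17.93] yaw -11.14539638461656 q7 -0.22 open 1.003
```

```bash
python3 -m inch '[[0,[-1,-1,0],0],[0,[-3,-3,0],0],[0,[-5.5,-5.7,0],-1],[0,[-8.2,-8.5,0],-2],[0,[-11,-11.4,0],-3],[0,[-13.8,-14.3,0],-4],[0,[-16.6,-17.2,0],-5],[0,[-19.4,-20,0],-6],[0,[-22.2,-23,0],-7],[0,[-25,-25.8,0],-8],[0,[-28,-29,0.5],-9],[0,[-31,-32,1.5],-10],[0,[-34,-35.2,3],-11],[0,[-37,-38.3,4.5],-11],[0,[-39.5,-41,6],-11],[0,[-41.5,-43,7],-11],[0,[-42.5,-44,7.5],-11],[0,[-42.82,-44.27,7.7],-11.1],[0,[-42.82,-44.27,7.7],-11.1]]'
python3 - <<'E'
from h import *
go([.4652,.0115,.038],79.5)
cv2.imwrite("pics/s1.png",cv2.resize(viewer.snapshot("scene")[150:300,120:320,::-1],None,fx=4,fy=4,interpolation=cv2.INTER_CUBIC))
E
```

```text
clock: 3.35
tool_pos: [0.4654, 0.0124, 0.1404]
eef_rot: [0.092, 0.996, 0.0, 0.0]
contact_force: [-0.3, -0.8, 0.2]
opening: 1.0
t3.4 pos [0.4654 0.0124 0.1404] jaw 79.5 tilt [ 0.     0.001 -1.   ] -> shift cm [ 0.   -0.1  10.24] yaw -0.013067859731862086 q7 0.88 open 1.0
```

View pics/s1.png

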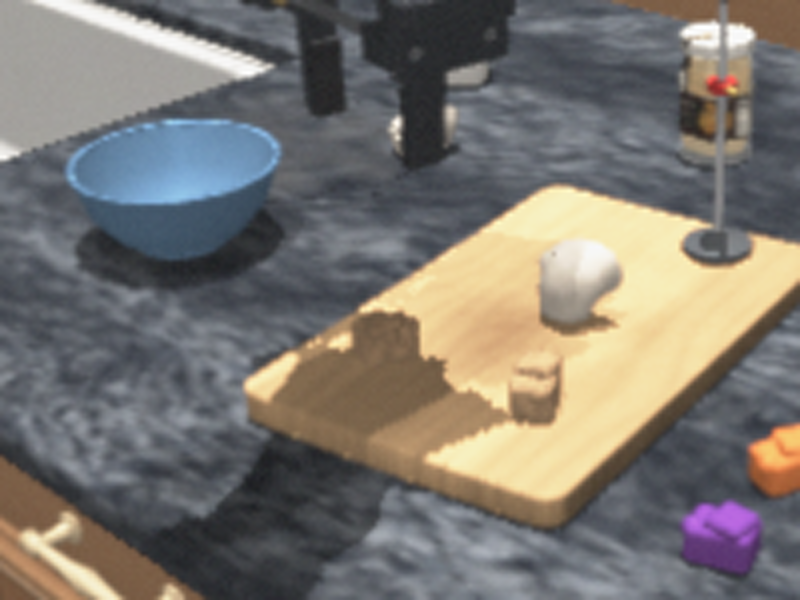

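The picture shows the gripper over the left cork, which sits in its shadow at (385,345). The shell and right cork are clear of it. Going down to grasp.

```bash
python3 -m inch '[[0,[0,-0.1,1.5],0],[0,[0,-0.1,4],0],[0,[0,-0.1,6.5],0],[0,[0,-0.1,8.5],0],[0,[0,-0.1,9.6],0],[0,[0,-0.1,10.2],0],[0,[0,-0.1,10.2],0],[0.8,[0,-0.1,10.2],0],[0.9,[0,-0.1,10.2],0],[0.9,[0,-0.1,10.2],0],[0.9,[0,-0.1,10.2],0],[0.9,[0,-0.1,10.2],0],[0.9,[0,-0.1,10.2],0]]' 15
```

```text
clock: 4.7
tool_pos: [0.4651, 0.0105, 0.0384]
eef_rot: [0.092, 0.996, 0.0, 0.0]
contact_force: [-0.2, -0.3, -0.1]
opening: 0.482
```

```bash
python3 -m inch '[[0.9,[0,0,0],0],[0.9,[0,0,0],0],[0.9,[0,0,0],0],[0.9,[0,0,0],0],[0.9,[0,0,0],0]]' 15;python3 -m inch '[[0.9,[0,0,-1],0],[0.9,[0,0,-3],0],[0.9,[0,0,-6],0],[0.9,[0,0,-8.5],0],[0.9,[0,0,-9.5],0],[0.9,[0,0,-9.5],0]]' 15
python3 - <<'E'
from h import *
go([.5077,.2765,.14],79.5)
go([.5077,.2765,.065],79.5)
cv2.imwrite("pics/s2.png",cv2.resize(viewer.snapshot("scene")[150:300,120:320,::-1],None,fx=4,fy=4,interpolation=cv2.INTER_CUBIC))
E
```

```text
clock: 5.2
tool_pos: [0.465, 0.0106, 0.0383]
eef_rot: [0.092, 0.996, 0.0, -0.0]
contact_force: [0.4, -0.3, 0.2]
opening: 0.1
clock: 5.8
tool_pos: [0.4659, 0.0105, 0.1346]
eef_rot: [0.092, 0.996, 0.0, 0.002]
contact_force: [-0.2, 0.1, 0.2]
opening: 0.101
t5.8 pos [0.4659 0.0105 0.1346] jaw 79.4 tilt [ 0.003  0.    -1.   ] -> shift cm [ 0.77 26.92 -0.51] yaw -0.07503066773433886 q7 0.86 open 0.101
t5.8 pos [0.4659 0.0105 0.1346] jaw 79.4 tilt [ 0.003  0.    -1.   ] -> shift cm [ 0.8  26.91  6.99] yaw -0.07503066773433886 q7 0.86 open 0.101
```

View pics/s2.png

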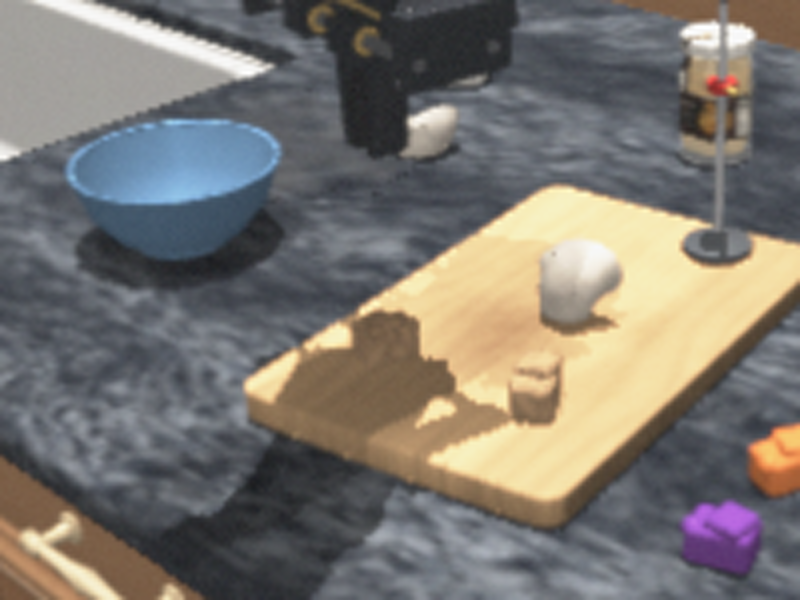

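Run:
```python
from h import *
cv2.imwrite("pics/t2.png",cv2.resize(viewer.snapshot("top")[140:270,170:310,::-1],None,fx=4.6,fy=4.6,interpolation=cv2.INTER_CUBIC))
s=r.get_state();print(proj("top",[s["tool_pos"]]),proj("scene",[s["tool_pos"]]),proj("scene",[[.4652,.0115,.035]]))
```

```text
[[235.15941128 236.80950027]] [[214.68347961 194.87203811]] [[216.80134136 232.49155006]]
```

View pics/t2.png

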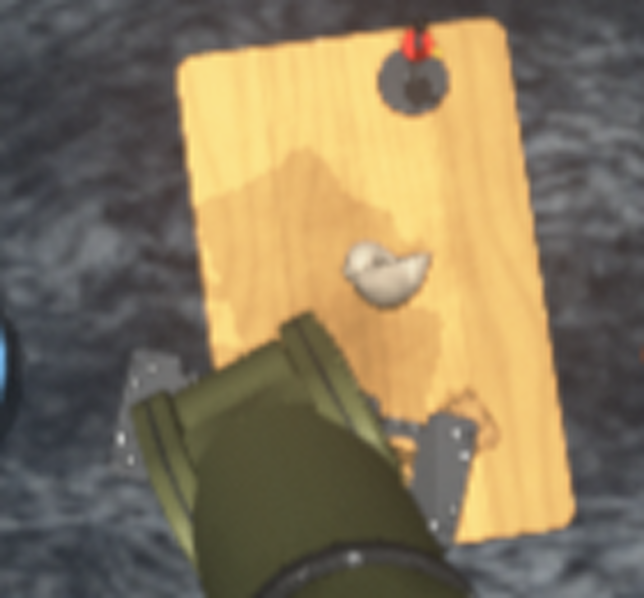

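Run:
```python
from h import *
p=np.array([.4654,.0124,0]);j=np.array([np.cos(np.radians(79.5)),np.sin(np.radians(79.5)),0])
for z in (.126,.14,.15,.16,.17,.18):
    q=proj("scene",[p+j*.053+[0,0,z],p-j*.053+[0,0,z]]);print(z,((q-[120,150])*4).round(0).tolist(), ((proj("top",[p+[0,0,z]])-[170,140])*4.6).round())
print(r.tcp_to_tips); s=r.get_state();print({k:np.round(v,3).tolist() for k,v in s.items()})
```

```text
0.126 [[330.0, 161.0], [429.0, 220.0]] [[297. 444.]]
0.14 [[329.0, 139.0], [428.0, 197.0]] [[296. 444.]]
0.15 [[328.0, 123.0], [427.0, 180.0]] [[295. 444.]]
0.16 [[327.0, 107.0], [427.0, 163.0]] [[295. 444.]]
0.17 [[326.0, 91.0], [426.0, 146.0]] [[294. 444.]]
0.18 [[324.0, 75.0], [425.0, 129.0]] [[293. 445.]]
0.014
{'clock': 5.9, 'q': [0.049, 0.642, -0.269, 2.116, 0.391, 0.43, 0.86], 'qd': [-0.006, 0.021, 0.005, 0.006, -0.0, 0.0, 0.0], 'joint_torque': [0.187, -43.532, -1.665, -7.765, -0.019, 0.073, 0.005], 'tool_pos': [0.465, 0.01, 0.133], 'eef_rot': [0.092, 0.996, -0.0, -0.0], 'contact_force': [-0.587, 0.086, -0.519], 'moment': [0.026, 0.045, -0.025], 'opening': 0.1}
```

```bash
python3 -m inch '[[0.3,[0,0,1],0],[0.2,[0,0,3],0],[0.2,[0,0,6],0],[0.2,[0,0,8.5],0],[0.2,[0,0,9.2],0],[0.2,[0,0,9.5],0],[0.2,[0,0,9.5],0],[0.2,[0,0,9.5],0],[0.2,[0,0,9.5],0]]' 15
python3 - <<'E'
from h import *
go([.4652,.0115,.038],79.5)
cv2.imwrite("pics/s3.png",cv2.resize(viewer.snapshot("scene")[150:270,150:310,::-1],None,fx=5,fy=5,interpolation=cv2.INTER_CUBIC))
E
```

```text
clock: 6.8
tool_pos: [0.4656, 0.0106, 0.0391]
eef_rot: [0.092, 0.996, 0.0, 0.001]
contact_force: [-0.1, 0.0, -0.1]
opening: 0.803
t6.8 pos [0.4656 0.0106 0.0391] jaw 79.4 tilt [ 0.002  0.    -1.   ] -> shift cm [0.06 0.08 0.11] yaw -0.05842417333539629 q7 0.78 open 0.803
```

View pics/s3.png

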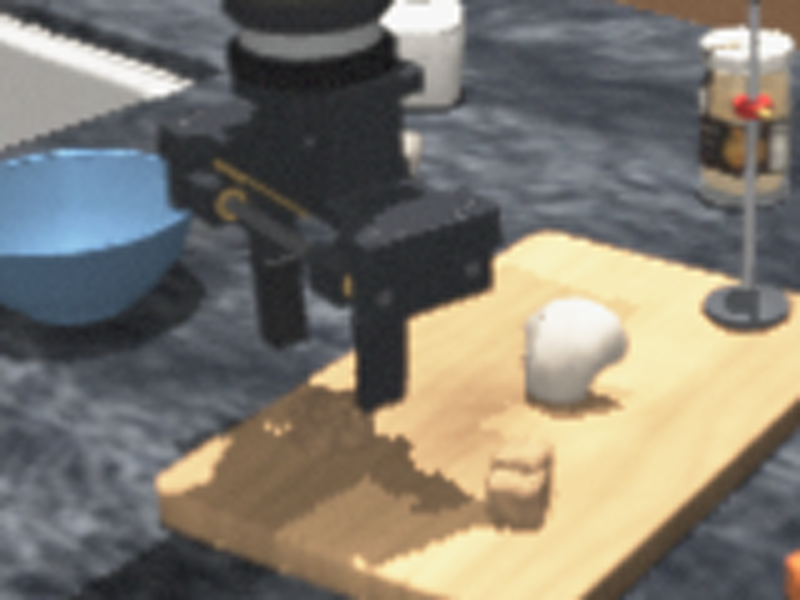

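Run:
```python
from h import *
p=np.array([.4656,.0106,0]);j=np.array([np.cos(np.radians(79.5)),np.sin(np.radians(79.5)),0])
for z in (.025,.04,.05,.06,.07):
    q=proj("scene",[p+j*.044+[0,0,z],p-j*.044+[0,0,z]]);print(z,((q-[150,150])*5).round(0).tolist())
S=viewer.snapshot("scene").astype(float)
S=np.clip((S/255)**.5*255*1.2,0,255).astype(np.uint8)
cv2.imwrite("pics/s4.png",cv2.resize(S[200:260,185:265,::-1],None,fx=10,fy=10,interpolation=cv2.INTER_NEAREST))
```

```text
0.025 [[289.0, 396.0], [389.0, 468.0]]
0.04 [[287.0, 369.0], [387.0, 440.0]]
0.05 [[286.0, 351.0], [386.0, 421.0]]
0.06 [[284.0, 333.0], [385.0, 402.0]]
0.07 [[283.0, 314.0], [384.0, 382.0]]
```

View pics/s4.png

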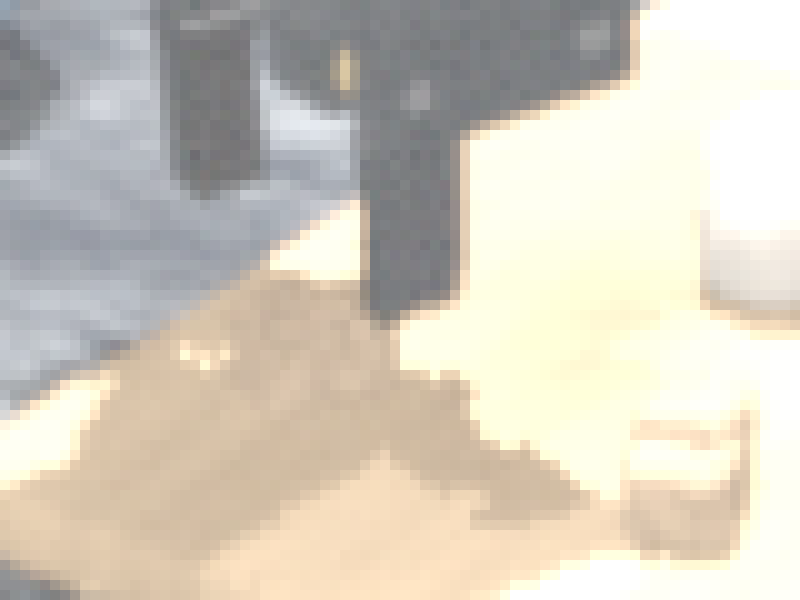

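```bash
python3 -m inch '[[0.2,[0.06,0.08,0.5],0],[0.2,[0.06,0.08,1.3],0],[0.2,[0.06,0.08,2],0],[0.2,[0.06,0.08,2.4],0],[0.2,[0.06,0.08,2.5],0],[0.2,[0.06,0.08,2.5],0]]' 15
python3 - <<'E'
from h import *
go([.4652,.0115,.038],79.5)
S=viewer.snapshot("scene").astype(float)
S=np.clip((S/255)**.7*255*1.2,0,255).astype(np.uint8)
cv2.imwrite("pics/s5.png",cv2.resize(S[200:260,185:265,::-1],None,fx=10,fy=10,interpolation=cv2.INTER_NEAREST))
E
```

```text
clock: 7.5
tool_pos: [0.4644, 0.0115, 0.013]
eef_rot: [0.092, 0.996, -0.0, -0.0]
contact_force: [0.5, -0.3, -0.2]
opening: 0.8
t7.5 pos [0.4644 0.0115 0.013 ] jaw 79.5 tilt [-0.001 -0.    -1.   ] -> shift cm [-0.08  0.02 -2.5 ] yaw -0.032487580617655 q7 0.76 open 0.8
```

View pics/s5.png

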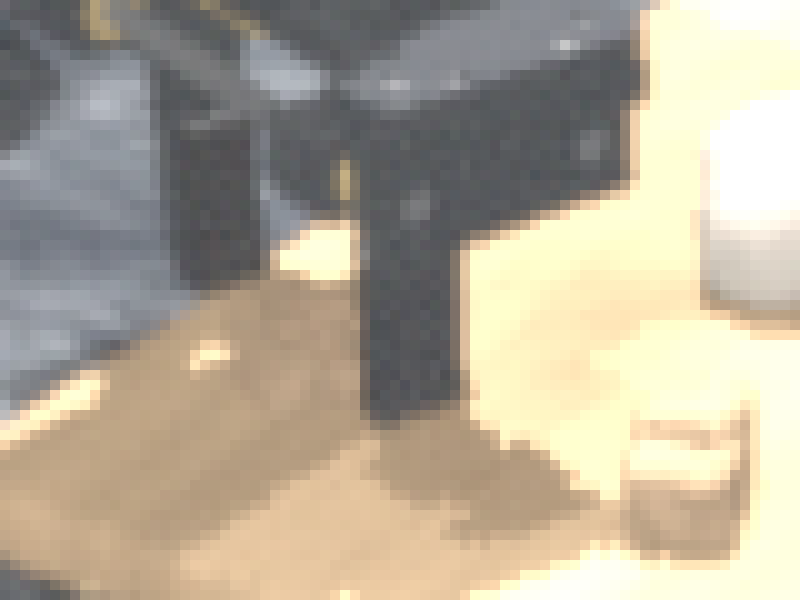

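```bash
python3 -m inch '[[0.9,[0,0,0],0],[0.9,[0,0,0],0],[0.9,[0,0,0],0],[0.9,[0,0,0],0],[0.9,[0,0,0],0],[0.9,[0,0,0],0],[0.9,[0,0,0],0],[0.9,[0,0,0],0],[0.9,[0,0,0],0],[0.9,[0,0,0],0]]' 15
```

```text
clock: 8.55
tool_pos: [0.4647, 0.0115, 0.0133]
eef_rot: [0.092, 0.996, 0.0, 0.0]
contact_force: [-0.3, 0.2, 1.2]
opening: 0.301
```

```bash
python3 -m inch '[[0.9,[0,0,-1],0],[0.9,[0,0,-3],0],[0.9,[0,0,-5.5],0],[0.9,[0,1,-8],0],[0.9,[0,3,-9.5],0],[0.9,[0.2,6,-10],0],[0.9,[0.3,9,-10],0],[0.9,[0.4,12,-10],0],[0.9,[0.5,15,-10],0],[0.9,[0.6,18,-10],0],[0.9,[0.7,21,-10],0],[0.9,[0.7,23.5,-10],0],[0.9,[0.7,25.5,-10],0],[0.9,[0.7,26.5,-10],0],[0.9,[0.7,26.8,-10],0],[0.9,[0.7,26.8,-10],0]]'
python3 - <<'E'
from h import *
go([.5077,.2765,.037],79.5)
cv2.imwrite("pics/s6.png",cv2.resize(viewer.snapshot("scene")[130:280,100:300,::-1],None,fx=4,fy=4,interpolation=cv2.INTER_CUBIC))
E
```

```text
clock: 10.15
tool_pos: [0.5066, 0.2753, 0.1134]
eef_rot: [0.092, 0.996, -0.0, -0.0]
contact_force: [-0.3, -0.5, -0.7]
opening: 0.3
t10.2 pos [0.5066 0.2753 0.1134] jaw 79.4 tilt [-0.    -0.001 -1.   ] -> shift cm [-0.09  0.14  7.64] yaw -0.06425401499552663 q7 0.53 open 0.3
```

View pics/s6.png

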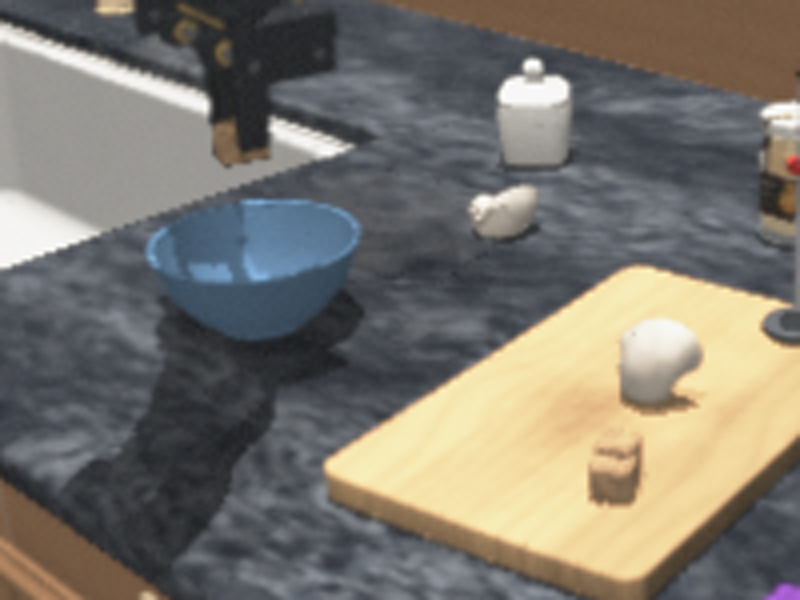

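```bash
python3 -m inch '[[0.9,[0,0.1,1],0],[0.9,[0,0.1,3],0],[0.9,[0,0.1,5],0],[0.9,[0,0.1,6.5],0],[0.9,[0,0.1,7.2],0],[0.9,[0,0.1,7.5],0],[0.5,[0,0.1,7.5],0],[0.45,[0,0.1,7.5],0],[0.45,[0,0.1,7.5],0],[0.45,[0,0.1,7.5],0],[0.45,[0,0.1,6.5],0],[0.45,[0,0.1,4.5],0],[0.45,[0,0.1,2],0],[0.45,[0,0.1,0],0],[0.45,[0,0.1,-0.5],0],[0.45,[0,0.1,-0.5],0]]'
python3 - <<'E'
from h import *
go([.482,-.0933,.09],120.8)
go([.482,-.0933,.012],120.8)
cv2.imwrite("pics/s7.png",cv2.resize(viewer.snapshot("scene")[130:280,100:300,::-1],None,fx=4,fy=4,interpolation=cv2.INTER_CUBIC))
E
```

```text
clock: 11.8
tool_pos: [0.5075, 0.2774, 0.1194]
eef_rot: [0.092, 0.996, 0.001, 0.001]
contact_force: [-0.1, 0.6, -0.4]
opening: 0.547
t11.8 pos [0.5075 0.2774 0.1194] jaw 79.4 tilt [ 0.002  0.001 -1.   ] -> shift cm [ -4.28 -36.92   2.89] yaw -41.35692514055579 q7 0.53 open 0.547
t11.8 pos [0.5075 0.2774 0.1194] jaw 79.4 tilt [ 0.002  0.001 -1.   ] -> shift cm [ -4.27 -36.93  10.69] yaw -41.35692514055579 q7 0.53 open 0.547
```

View pics/s7.png

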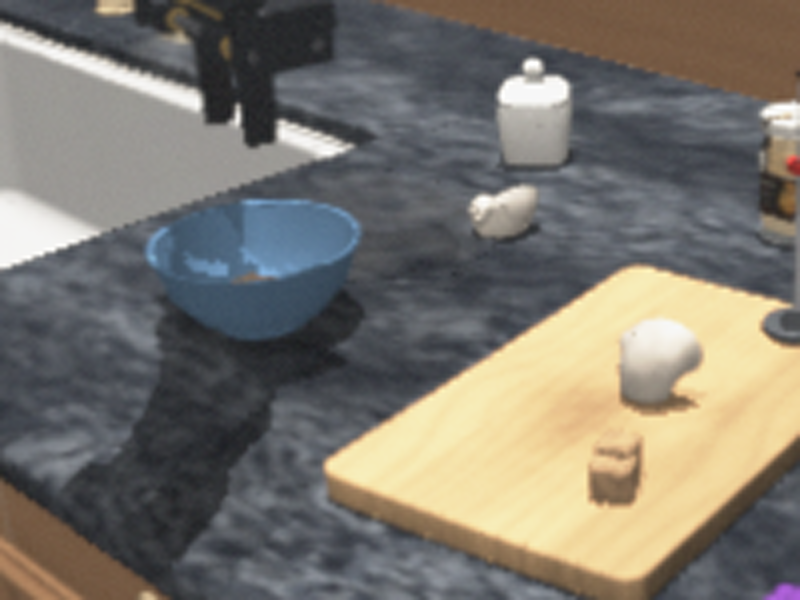

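```bash
python3 -m inch '[[0.3,[0,-1,0],0],[0.2,[-0.3,-3,0],-3],[0.2,[-0.7,-6,0],-7],[0.2,[-1,-9,0],-11],[0.2,[-1.4,-12,0],-15],[0.2,[-1.7,-15,0],-19],[0.2,[-2,-18,0],-23],[0.2,[-2.4,-21,0],-27],[0.2,[-2.8,-24,0],-31],[0.2,[-3.2,-27,0],-35],[0.2,[-3.5,-30,0],-39],[0.2,[-3.9,-33,0.5],-41.3],[0.2,[-4.2,-35.5,1.5],-41.3],[0.2,[-4.3,-36.5,3],-41.3],[0.2,[-4.3,-36.9,5],-41.3],[0.2,[-4.3,-36.9,6.5],-41.3],[0.2,[-4.3,-36.9,6.8],-41.3],[0.2,[-4.3,-36.9,6.8],-41.3]]'
python3 - <<'E'
from h import *
go([.482,-.0933,.012],120.8)
cv2.imwrite("pics/s8.png",cv2.resize(viewer.snapshot("scene")[180:290,200:340,::-1],None,fx=5,fy=5,interpolation=cv2.INTER_CUBIC))
E
```

```text
clock: 13.65
tool_pos: [0.4806, -0.0934, 0.0496]
eef_rot: [-0.265, 0.964, 0.0, -0.001]
contact_force: [-0.2, -0.3, -0.0]
opening: 0.8
t13.7 pos [ 0.4806 -0.0934  0.0496] jaw 120.8 tilt [-0.002  0.    -1.   ] -> shift cm [-0.14 -0.07  3.76] yaw -0.02704932326423659 q7 1.43 open 0.8
```

View pics/s8.png

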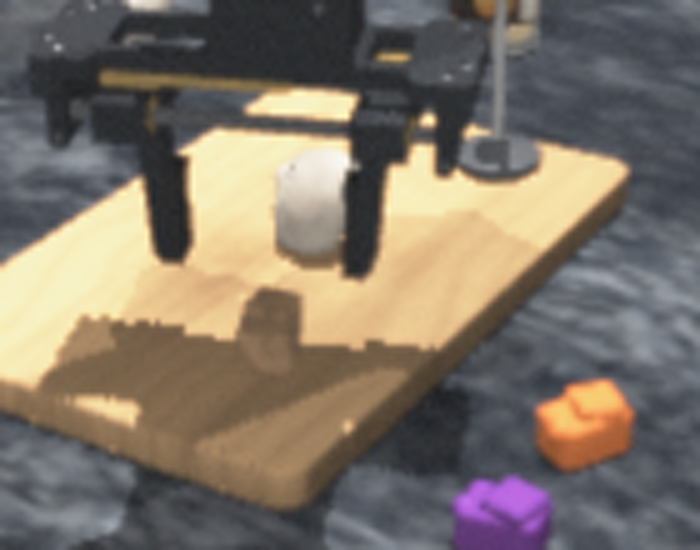

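```bash
python3 -m inch '[[0.2,[-0.1,0,1],0],[0.2,[-0.1,0,2.2],0],[0.2,[-0.1,0,3.2],0],[0.2,[-0.1,0,3.7],0],[0.2,[-0.1,0,3.7],0],[0.9,[-0.1,0,3.7],0],[0.9,[-0.1,0,3.7],0],[0.9,[-0.1,0,3.7],0],[0.9,[-0.1,0,3.7],0],[0.9,[-0.1,0,3.7],0],[0.9,[-0.1,0,3.7],0],[0.9,[-0.1,0,3.7],0],[0.9,[-0.1,0,3.7],0],[0.9,[-0.1,0,3.7],0]]' 15
python3 -m inch '[[0.9,[0,0,-1],0],[0.9,[0,0,-3],0],[0.9,[0,0,-5.5],0],[0.9,[0,0,-8],0],[0.9,[0,0,-9.8],0],[0.9,[0,0,-10.5],0],[0.9,[0,0,-10.5],0]]' 15
python3 - <<'E'
from h import *
go([.5077,.2775,.12],79.5)
cv2.imwrite("pics/s9.png",cv2.resize(viewer.snapshot("scene")[140:290,140:340,::-1],None,fx=4,fy=4,interpolation=cv2.INTER_CUBIC))
E
```

```text
clock: 15.1
tool_pos: [0.4826, -0.093, 0.0134]
eef_rot: [-0.265, 0.964, -0.0, 0.0]
contact_force: [0.2, -1.4, 1.8]
opening: 0.296
clock: 15.8
tool_pos: [0.483, -0.0931, 0.1192]
eef_rot: [-0.265, 0.964, -0.0, 0.001]
contact_force: [-0.1, 0.0, -0.9]
opening: 0.297
t15.8 pos [ 0.483  -0.0931  0.1192] jaw 120.7 tilt [ 0.002 -0.    -1.   ] -> shift cm [-21.06  30.6   -0.08] yaw 41.23099516849584 q7 1.54 open 0.297
```

View pics/s9.png

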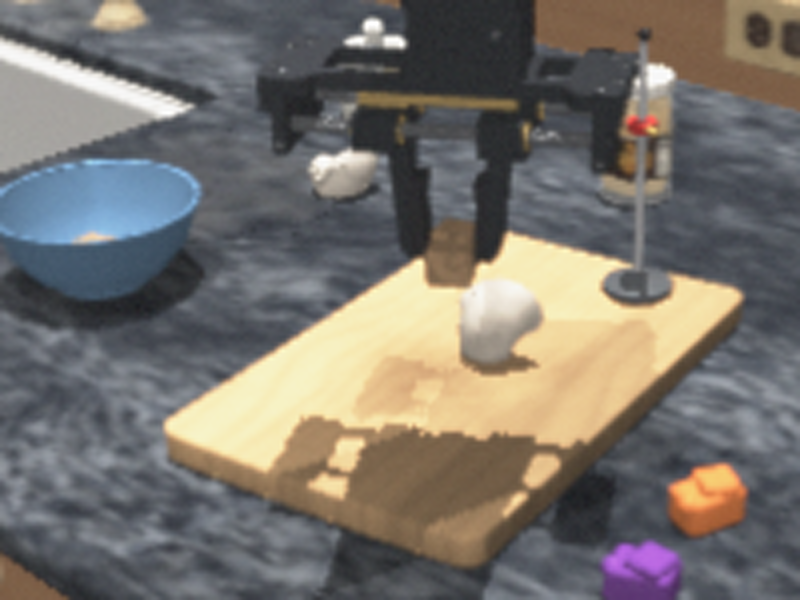

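```bash
python3 - <<'E'
from h import *
go([.495,.2775,.037],79.5)
E
python3 -m inch '[[0.9,[-0.5,0.8,0],0],[0.9,[-1.8,2.7,0],3],[0.9,[-3.5,5.2,0],7],[0.9,[-5.1,7.6,0],11],[0.9,[-6.8,10,0],15],[0.9,[-8.5,12.5,0],19],[0.9,[-10.2,15,0],23],[0.9,[-12,17.6,0],27],[0.9,[-13.6,20,0],31],[0.9,[-15.3,22.5,0],35],[0.9,[-17,25,0],39],[0.9,[-18.5,27.3,0],41.2],[0.9,[-19.5,29.3,0],41.2],[0.9,[-20,30.6,0],41.2],[0.9,[-20.1,31.1,0],41.2],[0.9,[-20.1,31.1,0],41.2]]'
python3 - <<'E'
from h import *
go([.495,.2775,.037],79.5)
E
```

```text
t15.8 pos [ 0.4825 -0.0932  0.1184] jaw 120.7 tilt [ 0. -0. -1.] -> shift cm [-20.02  31.22   8.13] yaw 41.23456040052764 q7 1.54 open 0.295
clock: 17.45
tool_pos: [0.4954, 0.2771, 0.1178]
eef_rot: [0.09, 0.996, -0.001, -0.001]
contact_force: [-0.4, 0.7, 0.2]
opening: 0.3
t17.4 pos [0.4954 0.2771 0.1178] jaw 79.6 tilt [-0.001 -0.001 -1.   ] -> shift cm [0.04 0.04 8.08] yaw 0.12300176064458412 q7 0.51 open 0.3
```

```bash
python3 -m inch '[[0.9,[0,0,1],0],[0.9,[0,0,3],0],[0.9,[0,0,5],0],[0.9,[0,0,6.2],0],[0.9,[0,0,6.8],0],[0.9,[0,0,7],0],[0.9,[0,0,7],0],[0.5,[0,0,7],0],[0.45,[0,0,7],0],[0.45,[0,0,7],0],[0.45,[0,0,7],0],[0.45,[0,0,6],0],[0.45,[0,0,4],0],[0.45,[0,0,1.5],0],[0.45,[0,0,0],0],[0.45,[0,0,0],0]]'
python3 - <<'E'
from h import *
a=viewer.snapshot("scene");t=viewer.snapshot("top")
cv2.imwrite("pics/s10.png",np.hstack([cv2.resize(a[130:280,100:300,::-1],(400,300)),cv2.resize(t[150:270,100:260,::-1],(400,300))]))
# fine loupe measures
hb=np.array([.4418,-.3604]);ln=np.array([.6057,-.3573])
d=ln-hb;print(np.linalg.norm(d),np.degrees(np.arctan2(d[1],d[0])))
E
```

```text
clock: 19.05
tool_pos: [0.4977, 0.2781, 0.1209]
eef_rot: [0.091, 0.996, 0.002, 0.002]
contact_force: [0.9, 0.4, -0.2]
opening: 0.553
0.16392931403504377 1.0835615674737133
```

View pics/s10.png

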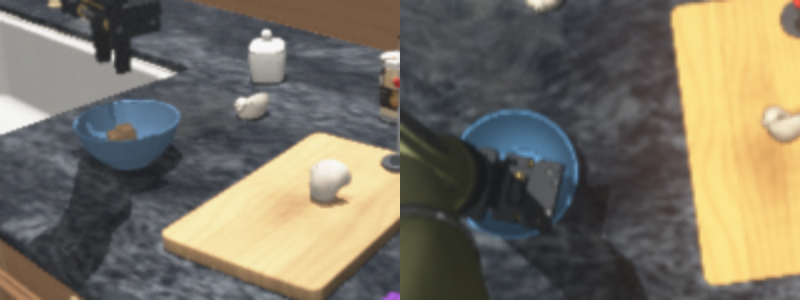

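Run:
```python
from h import *
go([.5387,-.3586,.12],91.1)
go([.5,-.2,.12],91.1)
```

```text
t19.1 pos [0.4963 0.2771 0.1186] jaw 79.5 tilt [ 0.001  0.    -1.   ] -> shift cm [-15.7  -61.74  -0.16] yaw -11.550003159355256 q7 0.51 open 0.547
t19.1 pos [0.4963 0.2771 0.1186] jaw 79.5 tilt [ 0.001  0.    -1.   ] -> shift cm [ -9.02 -46.85  -0.15] yaw -11.550003159355256 q7 0.51 open 0.547
```

```bash
python3 -m inch '[[0.45,[-0.2,-1,0],0],[0.45,[-0.6,-3,0],-1],[0.45,[-1.2,-6.5,0],-2],[0.45,[-2,-10,0],-3],[0.45,[-2.6,-13.6,0],-4],[0.45,[-3.3,-17.2,0],-5],[0.45,[-4,-20.8,0],-6],[0.45,[-4.7,-24.4,0],-7],[0.45,[-5.4,-28,0],-8],[0.45,[-6.1,-31.6,0],-9],[0.45,[-6.8,-35.2,0],-10],[0.45,[-7.5,-38.8,0],-11],[0.45,[-8.2,-42.4,0],-11.5],[0.45,[-9,-46,0],-11.5],[0.45,[-10.5,-49.5,0],-11.5],[0.45,[-12,-53,0],-11.5],[0.45,[-13.5,-56.5,0],-11.5],[0.45,[-14.8,-59.5,0],-11.5],[0.45,[-15.6,-61.4,0],-11.5],[0.45,[-15.7,-61.7,0],-11.5]]'
python3 - <<'E'
from h import *
go([.5387,-.3586,.04],91.1)
a=viewer.snapshot("scene")
cv2.imwrite("pics/s11.png",cv2.resize(a[190:340,300:460,::-1],(800,600*150*5//(600*5)*4 if 0 else 600)))
E
```

```text
clock: 21.15
tool_pos: [0.5368, -0.3621, 0.1166]
eef_rot: [-0.007, 1.0, -0.001, -0.001]
contact_force: [-0.1, 0.4, -0.3]
opening: 0.551
t21.1 pos [ 0.5368 -0.3621  0.1166] jaw 90.7 tilt [-0.002 -0.001 -1.   ] -> shift cm [-0.21  0.36  7.66] yaw -0.35055698196745766 q7 1.68 open 0.551
```

View pics/s11.png

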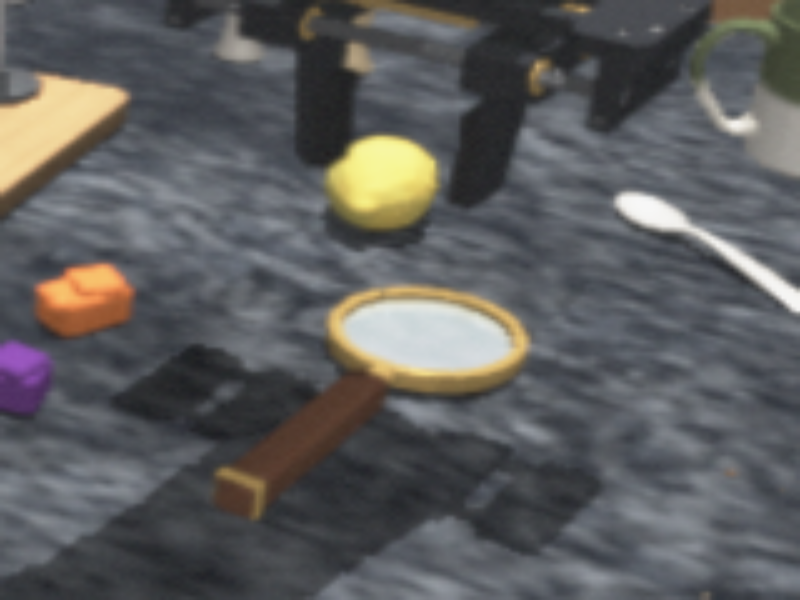

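```bash
python3 -m inch '[[0.45,[-0.1,0.3,1.5],0],[0.45,[-0.1,0.3,4],-0.3],[0.45,[-0.1,0.3,6.5],-0.3],[0.45,[-0.1,0.3,8.5],-0.3],[0.45,[-0.1,0.3,9.4],-0.3],[0.45,[-0.1,0.3,9.6],-0.3],[0.45,[-0.1,0.3,9.6],-0.3]]'
python3 - <<'E'
from h import *
go([.5387,-.3586,-.012],91.1)
a=viewer.snapshot("scene")
cv2.imwrite("pics/s12.png",cv2.resize(a[225:325,330:430,::-1],(600,600)))
s=r.get_state();p=np.array(s["tool_pos"]);j=Ro.from_quat(s["eef_rot"]).as_matrix()[:,1]
for z in (.02,.03,.04): print(z,((proj("scene",[[*(p+j*.028)[:2],z],[*(p-j*.028)[:2],z]])-[330,225])*6).round().tolist())
E
```

```text
clock: 21.9
tool_pos: [0.54, -0.3541, 0.0223]
eef_rot: [-0.012, 1.0, 0.0, 0.0]
contact_force: [0.1, -0.5, -0.6]
opening: 0.549
t21.9 pos [ 0.54   -0.3541  0.0223] jaw 91.4 tilt [ 0.     0.001 -1.   ] -> shift cm [ 0.14 -0.45  3.43] yaw 0.3298716764069667 q7 1.62 open 0.549
0.02 [[171.0, 318.0], [321.0, 379.0]]
0.03 [[174.0, 294.0], [325.0, 354.0]]
0.04 [[176.0, 269.0], [329.0, 329.0]]
```

View pics/s12.png

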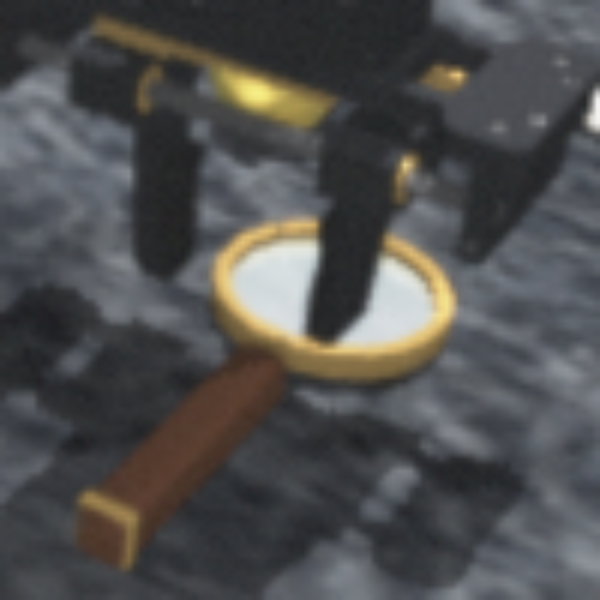

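```bash
python3 -m inch '[[0.45,[0.1,-0.3,0],0.3],[0.45,[0.1,-0.4,1],0.3],[0.45,[0.1,-0.4,2.2],0.3],[0.45,[0.1,-0.4,2.8],0.3],[0.45,[0.1,-0.4,3.1],0.3],[0.45,[0.1,-0.4,3.2],0.3],[0.45,[0.1,-0.4,3.2],0.3]]'
python3 - <<'E'
from h import *
go([.5387,-.3586,-.012],91.1)
a=viewer.snapshot("scene")
cv2.imwrite("pics/s13.png",cv2.resize(a[225:325,330:430,::-1],(600,600)))
E
```

```text
clock: 22.65
tool_pos: [0.5389, -0.359, -0.0099]
eef_rot: [-0.009, 1.0, 0.0, 0.0]
contact_force: [-0.8, -0.3, 0.6]
opening: 0.548
t22.6 pos [ 0.5389 -0.359  -0.0099] jaw 91.1 tilt [ 0.  0. -1.] -> shift cm [0.02 0.04 0.21] yaw -0.03938507927574619 q7 1.6 open 0.548
```

View pics/s13.png

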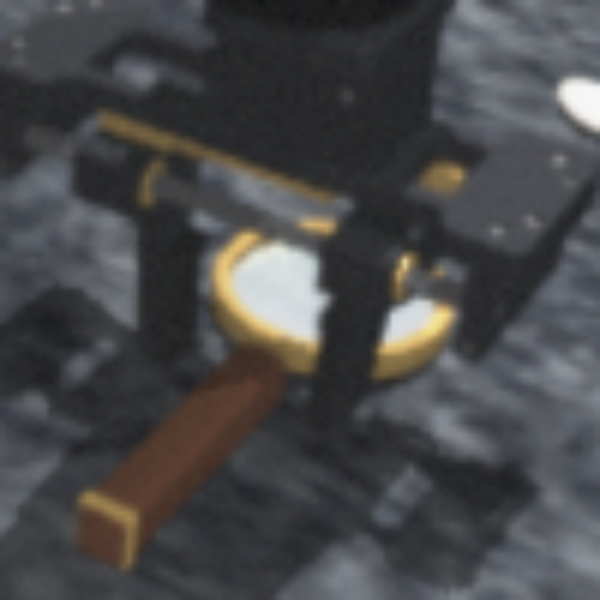

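```bash
python3 -m inch '[[0.6,[0,0,0],0],[0.75,[0,0,0],0],[0.95,[0,0,0],0],[0.95,[0,0,0],0],[0.95,[0,0,0],0],[0.95,[0,0,0],0],[0.95,[0,0,0],0],[0.95,[0,0,0],0]]' 40
python3 - <<'E'
from h import *
go([.508,-.040,-.0099+.129],91.1)
E
```

```text
clock: 23.5
tool_pos: [0.5389, -0.3591, -0.0096]
eef_rot: [-0.009, 1.0, 0.0, 0.0]
contact_force: [-0.2, 0.2, 1.7]
opening: 0.197
t23.5 pos [ 0.5389 -0.3591 -0.0096] jaw 91.1 tilt [ 0.  0. -1.] -> shift cm [  2.5   31.96 -12.87] yaw -0.042529697597558425 q7 1.6 open 0.197
```

```bash
python3 -m inch '[[0.95,[0,0,-0.5],0],[0.95,[0,0,-1.5],0],[0.95,[0,0,-3],0],[0.95,[0,0,-5],0],[0.95,[0,0,-7],0],[0.95,[0,0,-9],0],[0.95,[0,0,-11],0],[0.95,[0,0,-12.4],0],[0.95,[0,0,-13.2],0],[0.95,[0,0,-13.5],0],[0.95,[0,0,-13.5],0]]' 40
python3 - <<'E'
from h import *
go([.508,-.040,.1193],91.1)
a=viewer.snapshot("scene");t=viewer.snapshot("top")
cv2.imwrite("pics/s14.png",np.hstack([cv2.resize(a[160:310,320:470,::-1],(400,400)),cv2.resize(t[160:260,310:410,::-1],(400,400))]))
E
```

```text
clock: 24.6
tool_pos: [0.5387, -0.3591, 0.1253]
eef_rot: [-0.009, 1.0, 0.0, -0.0]
contact_force: [-0.4, -0.2, -1.9]
opening: 0.194
t24.6 pos [ 0.5387 -0.3591  0.1253] jaw 91.1 tilt [-0.  0. -1.] -> shift cm [ 2.48 31.97  0.6 ] yaw -0.04730595877160226 q7 1.69 open 0.194
```

View pics/s14.png

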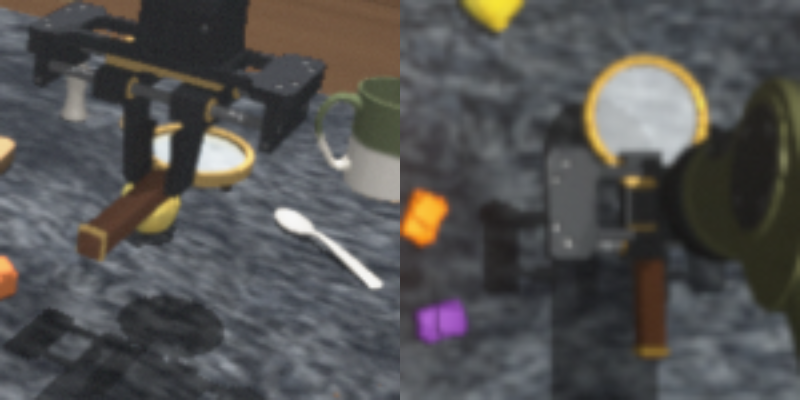

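```bash
python3 -m inch '[[0.95,[0.3,0.5,0],0],[0.95,[0.8,1.5,0],0],[0.95,[1.4,3.5,0],0],[0.95,[2,6,0],0],[0.95,[2.4,8.5,0],0],[0.95,[2.5,11,0],0],[0.95,[2.5,13.5,0],0],[0.95,[2.5,16,0],0],[0.95,[2.5,18.5,0],0],[0.95,[2.5,21,0],0],[0.95,[2.5,23.5,0],0],[0.95,[2.5,26,0],0],[0.95,[2.5,28.3,0],0],[0.95,[2.5,30,0],0],[0.95,[2.5,31.2,0.2],0],[0.95,[2.5,31.8,0.4],0],[0.95,[2.5,32,0.6],0],[0.95,[2.5,32,0.6],0],[0.95,[2.5,32,0.6],0]]' 40
python3 - <<'E'
from h import *
go([.508,-.040,.1193],91.1)
a=viewer.snapshot("scene");t=viewer.snapshot("top")
np.save("a.npy",a);np.save("t.npy",t)
cv2.imwrite("pics/s15.png",cv2.resize(a[135:285,175:335,::-1],(800,600)))
cv2.imwrite("pics/t15.png",cv2.resize(t[130:270,195:315,::-1],(600,600)))
E
```

```text
clock: 26.6
tool_pos: [0.5078, -0.0407, 0.1191]
eef_rot: [-0.008, 1.0, -0.0, -0.0]
contact_force: [0.5, 0.3, -0.8]
opening: 0.2
t26.6 pos [ 0.5078 -0.0407  0.1191] jaw 91.0 tilt [-0.    -0.001 -1.   ] -> shift cm [-0.02  0.07 -0.02] yaw -0.13020879045221534 q7 1.08 open 0.2
```

View pics/s15.png

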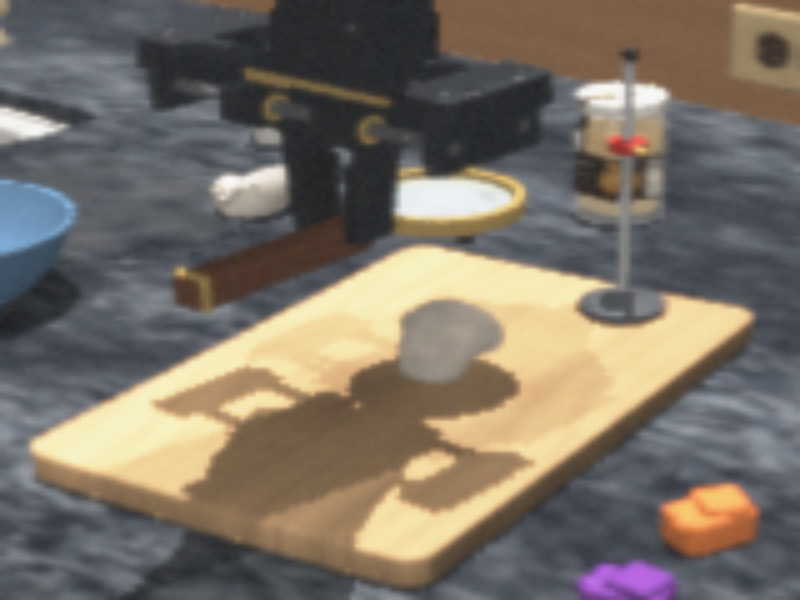

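View pics/t15.png

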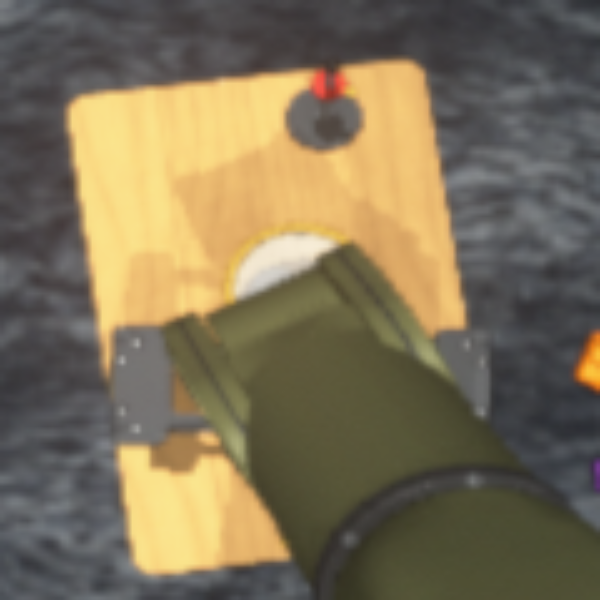

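```bash
cat > ov.py <<'E'
from h import *
import sys
a=np.load("a.npy");t=np.load("t.npy")
L=np.array([float(x) for x in sys.argv[1:4]]);yaw=np.radians(1.1);pit=np.radians(float(sys.argv[4]))
# pit: lens up positive, pivot at grasp point -67mm
R=Ro.from_euler("zy",[yaw,-pit]).as_matrix()
G=L-R@[.067,0,0] if len(sys.argv)<6 else L
f=lambda P:G+(np.array(P)+[.067,0,0])@R.T
th=np.linspace(0,2*np.pi,90)
for n,im,(x0,x1,y0,y1),W in (("scene",a,(205,285,150,200),10),("top",t,(225,285,160,220),10)):
    c=cv2.resize(im[y0:y1,x0:x1,::-1],None,fx=W,fy=W,interpolation=cv2.INTER_CUBIC)
    def dr(P,col):
        q=((proj(n,P)-[x0,y0]+.5)*W).astype(int);cv2.polylines(c,[q.reshape(-1,1,2)],True,col,1)
    for z,col in ((.0055,(255,0,255)),(-.0055,(255,255,0))): dr(f(np.stack([.042*np.cos(th),.042*np.sin(th),0*th+z],1)),col)
    dr(f([[-.164,.009,.01],[-.164,-.009,.01],[-.164,-.009,-.01],[-.164,.009,-.01]]),(0,255,0))
    cv2.imwrite(f"pics/ov_{n}_{sys.argv[-1]}.png",c)
E
python3 ov.py .575 -.0395 .139 0 1
ls pics | grep ov
```

```text
ov_scene_1.png
ov_top_1.png
```

```bash
sed -i 's/ if len(sys.argv)<6 else L//' ov.py; python3 ov.py .575 -.0395 .139 0 1
```

```text
(no output)
```

View pics/ov_scene_1.png

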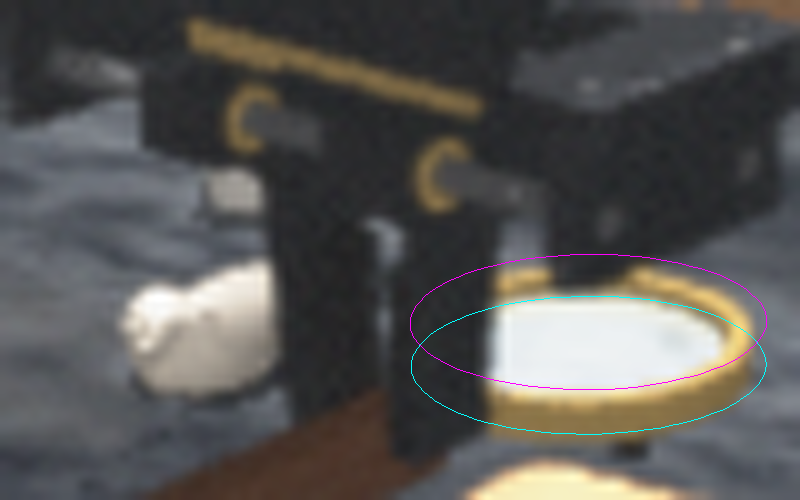

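View pics/ov_top_1.png

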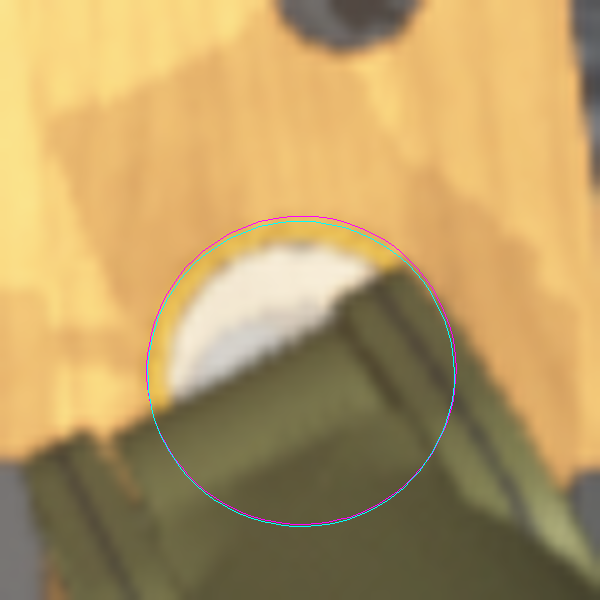

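Run:
```python
from h import *
a=np.load("a.npy")
def pts(L,p):
    R=Ro.from_euler("zy",[np.radians(1.1),-np.radians(p)]).as_matrix();G=np.array(L)-[.067,.0013,0]
    B=G+(np.array([[-.164,.009,.01],[-.164,-.009,.01],[-.164,-.009,-.01],[-.164,.009,-.01]])+[.067,0,0])@R.T
    th=np.linspace(0,2*np.pi,360);o=[]
    C=np.vstack([G+(np.stack([.042*np.cos(th),.042*np.sin(th),0*th+z],1)+[.067,0,0])@R.T for z in (.0055,-.0055)])
    q=proj("scene",C);return proj("scene",B),q
for p in (-2,0,2):
    b,q=pts((.575,-.0395,.139),p);print(p,b.round(1).tolist(),"frame top,bottom,right",q[:,1].min().round(1),q[:,1].max().round(1),q[:,0].max().round(1))
b,q=pts((.6057,-.3573,.010),0);print("rest",b.round(1).tolist(),q[:,1].min().round(1),q[:,1].max().round(1),q[:,0].max().round(1),q[:,0].min().round(1))
cv2.imwrite("pics/butt.png",cv2.resize(a[175:215,200:260,::-1],None,fx=12,fy=12,interpolation=cv2.INTER_CUBIC))
```

```text
-2 [[209.6, 199.9], [215.5, 202.2], [215.8, 211.0], [209.9, 208.6]] frame top,bottom,right 176.2 193.4 281.2
0 [[209.5, 201.4], [215.4, 203.7], [216.0, 212.4], [210.1, 210.0]] frame top,bottom,right 175.0 192.9 281.2
2 [[209.5, 202.9], [215.4, 205.3], [216.2, 213.8], [210.3, 211.3]] frame top,bottom,right 173.7 192.4 281.2
rest [[343.3, 307.1], [351.9, 311.0], [350.8, 319.5], [342.4, 315.5]] 260.2 287.2 406.8 366.0
```

View pics/butt.png

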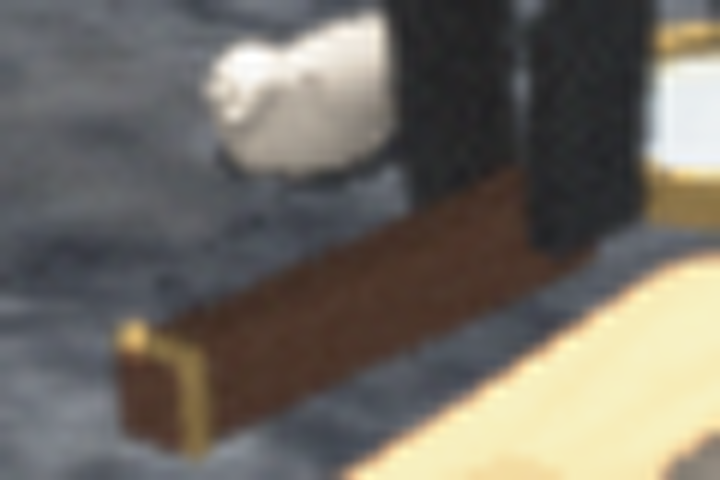

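```bash
python3 -m inch '[[0.95,[-0.1,0,0],0],[0.95,[-0.2,0,-0.1],0],[0.95,[-0.2,0,-0.1],0],[0.95,[-0.2,0,-0.1],0],[0.95,[-0.2,0,-0.1],0],[0.95,[-0.2,0,-0.1],0],[0.95,[-0.2,0,-0.1],0],[0.95,[-0.2,0,-0.1],0],[0.95,[-0.2,0,-0.1],0],[0.95,[-0.2,0,-0.1],0]]' 40
python3 - <<'E'
from h import *
a=viewer.snapshot("scene");t=viewer.snapshot("top")
np.save("a.npy",a);np.save("t.npy",t)
s=r.get_state();print(s["clock"],s["tool_pos"],np.abs(s["qd"]).max())
cv2.imwrite("pics/s16.png",cv2.resize(a[:,:,::-1],(800,600)))
cv2.imwrite("pics/t16.png",cv2.resize(t[130:270,100:260,::-1],(800,700))[:600])
for L in (viewer.outline_of("scene","shell"),viewer.outline_of("top","cork_a"),viewer.outline_of("top","bowl")): print([(round(d["p"],2),d["bbox"]) for d in L])
E
python3 ov.py .575 -.0395 .139 -1 2
```

```text
clock: 27.7
tool_pos: [0.51, -0.0396, 0.1203]
eef_rot: [-0.009, 1.0, 0.0, 0.0]
contact_force: [-0.5, -0.7, -0.6]
opening: 0.196
27.8 [ 0.50995537 -0.03958975  0.12030402] 0.0012409137459212902
[(0.67, [254.4, 208.8, 19.4, 22.2])]
[(0.61, [316.8, 232.8, 13.2, 12.5]), (0.58, [309.3, 208.7, 11.1, 16.1])]
[(0.68, [117.3, 196.1, 53.7, 47.9])]
```

View pics/s16.png

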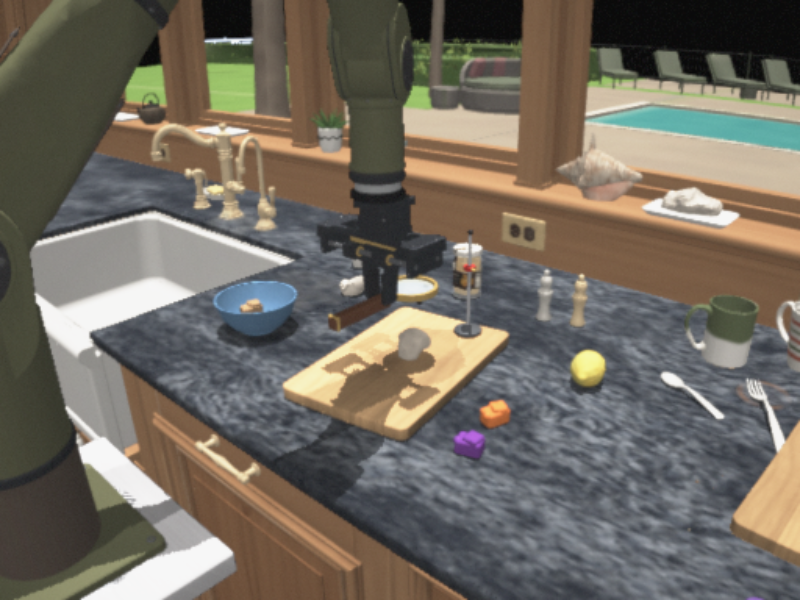

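View pics/t16.png

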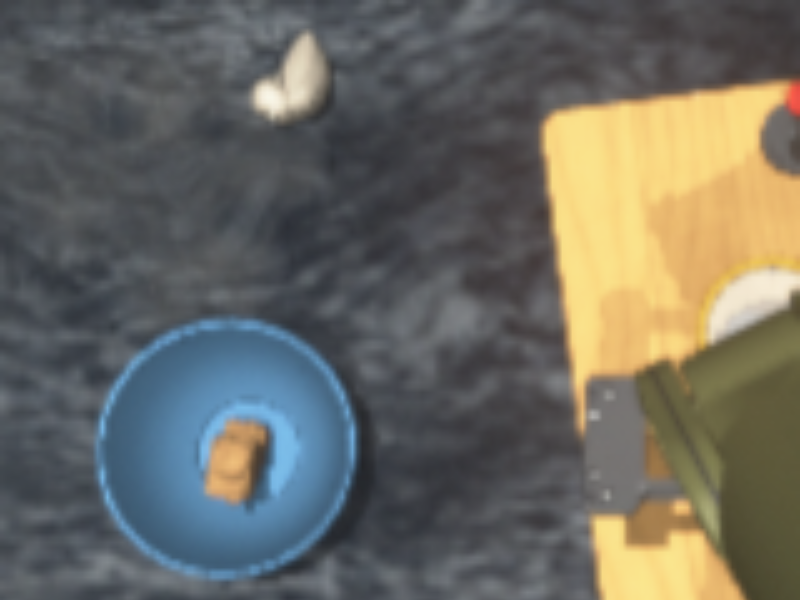

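View pics/ov_scene_2.png

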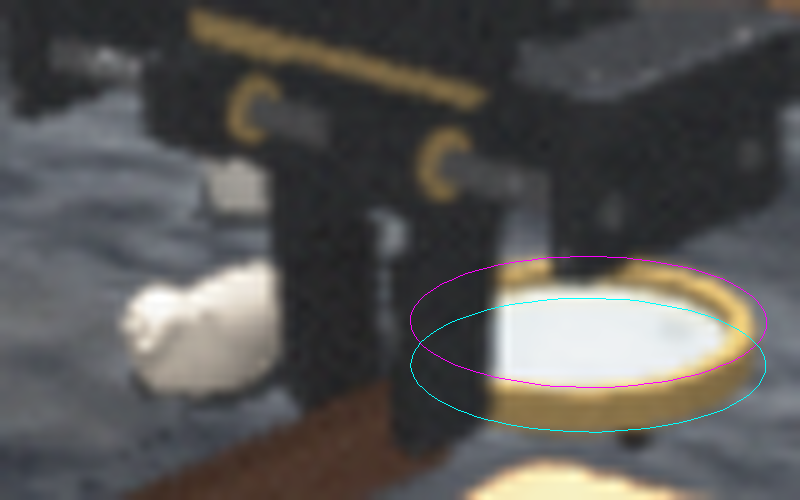

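View pics/ov_top_2.png

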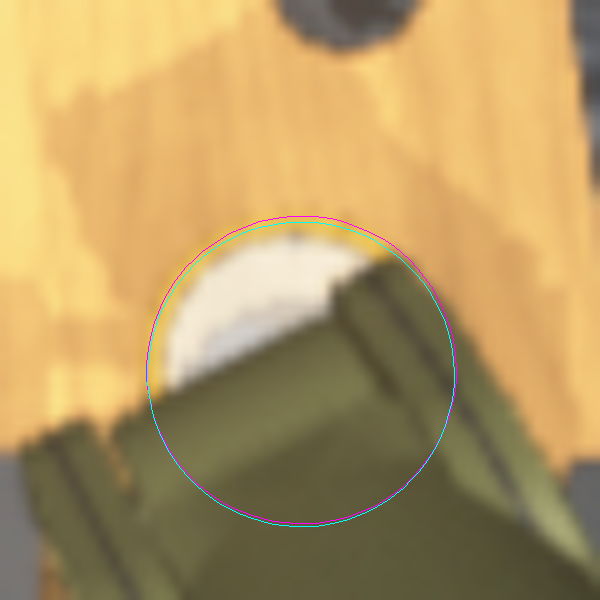

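Run:
```python
from h import *
a=np.load("a.npy");t=np.load("t.npy")
cv2.imwrite("pics/bw.png",np.hstack([cv2.resize(a[172:222,132:192,::-1],(480,400),interpolation=cv2.INTER_CUBIC),cv2.resize(t[200:240,125:165,::-1],(320,320),interpolation=cv2.INTER_CUBIC).repeat(1,0)[:320].copy() if 0 else cv2.resize(t[205:235,130:160,::-1],(320,400),interpolation=cv2.INTER_CUBIC)]))
```

```text
(no output)
```

View pics/bw.png

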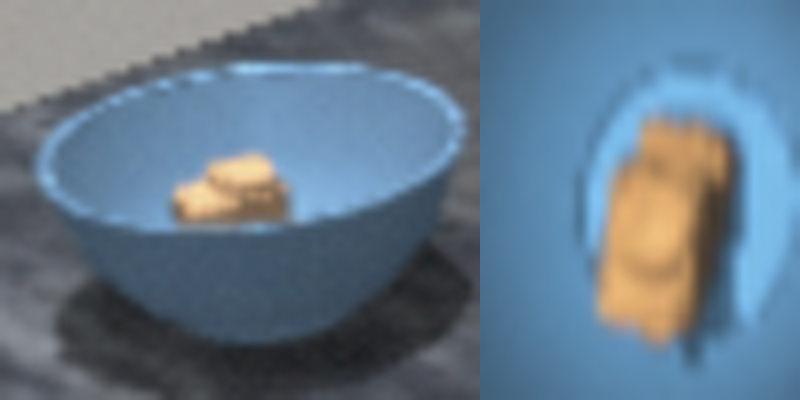

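Run:
```python
from h import *
a=np.load("a.npy");t=np.load("t.npy")
c=cv2.resize(a[140:225,285:345,::-1],None,fx=7,fy=7,interpolation=cv2.INTER_CUBIC)
d=cv2.resize(t[138:175,240:300,::-1],None,fx=10,fy=10,interpolation=cv2.INTER_CUBIC)
th=np.linspace(0,2*np.pi,90)
X=np.array([.7055,-.0515])
def circ(n,img,o,W,rad,z,col):
    q=((proj(n,np.stack([X[0]+rad*np.cos(th),X[1]+rad*np.sin(th),0*th+z],1))-o+.5)*W).astype(int);cv2.polylines(img,[q.reshape(-1,1,2)],True,col,1)
for n,img,o,W in (("scene",c,[285,140],7),("top",d,[240,138],10)):
    circ(n,img,o,W,.024,.022,(0,255,0));circ(n,img,o,W,.01,.1355,(255,0,255));circ(n,img,o,W,.01,.1435,(255,0,255));circ(n,img,o,W,.003,.205,(255,255,0))
cv2.imwrite("pics/st_s.png",c);cv2.imwrite("pics/st_t.png",d)
```

```text
(no output)
```

View pics/st_s.png

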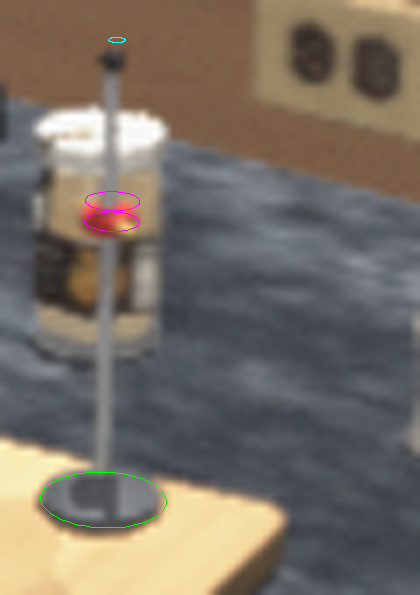

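View pics/st_t.png

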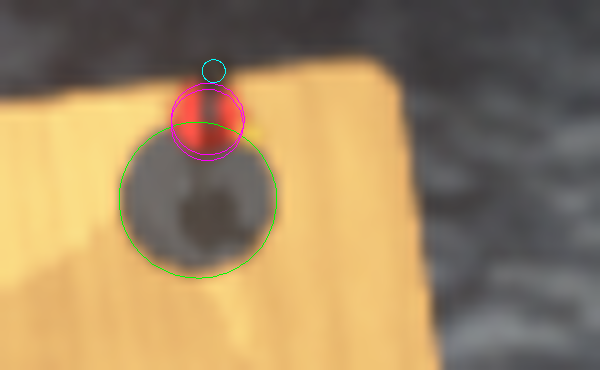

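```bash
python3 -m inch '[[0.95,[0,0,0.1],0],[0.95,[0,0,0.1],0],[0.95,[0,0,0.1],0],[0.95,[0,0,0.1],0],[0.95,[0,0,0.1],0],[0.95,[0,0,0.1],0],[0.95,[0,0,0.1],0],[0.95,[0,0,0.1],0],[0.95,[0,0,0.1],0],[0.95,[0,0,0.1],0],[0.95,[0,0,0.1],0],[0.95,[0,0,0.1],0]]' 40
python3 - <<'E'
from h import *
s=r.get_state();print(s["clock"],s["tool_pos"],np.abs(s["qd"]).max(),s["opening"])
print(r.finish_job())
E
```

```text
clock: 29.15
tool_pos: [0.5099, -0.0396, 0.1193]
eef_rot: [-0.009, 1.0, 0.0, -0.0]
contact_force: [0.5, 0.2, -1.2]
opening: 0.193
29.15 [ 0.50993669 -0.03961479  0.11928096] 0.0019217466473712048 0.19306120554414982
the job is handed in; nothing more can be done
None
```

Both corks are in the blue bowl, and I handed the job in at 29 s with the lens held by its handle over the shell, at the ring's height. No verdict was reported.

**What went wrong:** My first try at the left cork closed on air. The pictures put the fingertips about 31 mm higher than the reported tool height implied. I set the depth from the pictures after that, and both corks and the handle were gripped properly, at about 26, 26 and 17 mm.

**Last checks:**
- **Corks:** The pictures show both well inside the bowl, one resting on the other. The bowl is where it was, and the board is clear of corks.
- **Lens position:** It is centred over the shell to within about 2 to 3 mm. It appears to droop about 1° at the front, which the available moves could not correct.
- **Lens height:** The centre is about 139 mm above the worktop.
- **Ring height:** My two estimates disagreed: 139.6 mm from proportions along the rod, and 135 to 138 mm from direct measurement. I used about 139 mm, so the height match is good to roughly 2 to 4 mm.
- **Clearance and stillness:** The frame was clear of the shell and the stand in the pictures. Joint speeds at the end were about 0.002 rad/s. I took no picture after the final 1 mm lowering.
- **Other things:** The shell, stand, spare shell and lemon looked to be in their original places.

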